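Vacuum leak test: load the tubs, lock the chamber, switch on

TASK

Start a vacuum leak test: stand every green-lidded sample tub upright on the floor of the open test chamber, turn the blue lock ring back to its green open mark so that the lid's lugs can pass, swing the clear lid fully shut, then turn the ring clockwise by its handle until the yellow pointer stands at the red locked mark, not short of it or past it. Only then push the valve's red-knobbed lever away from the green vent mark, over the stiff detent, into the blue vacuum notch where it stays by itself. The red-lidded tub is a reject: leave it standing out on the bench, and do not disturb the film roll, spanner, bottle or spare seal.

Things in the scene. Friction and masses are not known exactly. Their poses are not given: they have to be found in the camera images.
- chamber: test chamber fixed to the bench: round open aluminium pot, 200 mm outer, 184 mm inner diameter, rim 80 mm high, ringed by the blue lock ring (260 mm outer diameter, 203 mm opening between its lugs, top 103 mm above the bench). Origin on the bench on the pot's axis, z up, +y to the lid hinge. A black index plate on its +x side has a green open mark at +22.5 deg about z, a red locked mark at -22.5
- chamber_floor (a point): centre of the pot's flat inner floor, on its axis, 12 mm above the bench; axes as the chamber's. Four grey pads for tubs lie 52 mm off the axis at 45, 135, 225 and 315 deg about z; tubs may stand anywhere on the floor. Two 100 mm high hinge brackets stand 150 mm from the axis at +y
- lock_ring (a joint): turn of the captive lock ring about the chamber's axis, rad, growing CLOCKWISE seen from above: 0 = pointer at the green open mark, 0.785 = at the red locked mark, stops at -0.10 and 0.92. Starts part-way; stays where left; takes 5 to 8 N at the handle. Its lugs let the lid's lugs pass only within 0.2 rad of 0: else the lid stops about 0.3 to 0.4 rad above shut
- ring_handle (a point): grip point on the ring's upright round black handle: 24 mm diameter, top 150 mm above the bench, bottom 91 mm; this point is on its axis 132 mm above the bench, 152 mm from the chamber's axis, on the robot's side (at 202.5 deg about the chamber's z when the ring is at 0, at 157.5 deg when locked)
- ring_pointer (a point): tip of the yellow pointer on top of the lock ring, 134 mm from the axis, 105 mm above the bench, on the side opposite the handle
- lid (a joint): opening angle of the clear round lid (200 mm diameter, 10 mm thick, 0.45 kg) about a horizontal hinge, rad: 0 = shut; starts standing open at 1.57 to 1.68, leans back to 1.75 at most. Stiff friction hinge (0.85 N m): stays at any angle. Shut, its face is 91 mm above the bench
- lid_hinge (a point): middle of the lid's hinge line, 150 mm from the chamber's axis on its +y side, 85.5 mm above the bench; the hinge line runs along the chamber's x
- lid_bar (a point): middle of the lid's black bar handle: round bar 12 mm thick, 80 mm long, parallel to the hinge line, on two posts raked outward; from the hinge line it is 258 mm along the lid, just beyond the lid's rim, and 55 mm out from it. Shut: 108 mm from the chamber's axis on its -y side, 140 mm above the bench. Open: on the +y side of the upright lid, about 340 mm up, about level with the lid's rim
- valve: hand valve fixed to the bench: steel plate 140 x 84 mm with an aluminium block, top 48 mm above the bench, and a small gauge on its +y side, 96 mm high. Origin on the bench under the lever's pivot; its x is the way the lever is pushed, away from the robot
- valve_lever (a joint): angle of the valve lever, rad: 0 = vent (leans 0.45 rad to the valve's -x, green mark), grows as the knob is pushed to +x; about 0.94 = vacuum notch (leans 0.49 rad to +x, blue mark); stop at 0.95. A spring detent resists with up to about 11 N at the knob until its crest at 0.50, then draws the lever into the notch; short of the crest it springs back
- lever_knob (a point): centre of the red ball knob, 34 mm diameter, on the lever's end, 115 mm from the pivot: about 164 mm above the bench at both ends of the swing, 175 mm at mid swing
- valve_pivot (a point): pivot of the lever, 60 mm above the bench; the lever swings in the valve's x-z plane
- tub1: sealed sample tub (3 or 4 such are there): off-white upright cylinder, 52 mm diameter, 62 mm high, with a GREEN film lid, 60 to 130 g; origin at the centre of its underside, z up through the lid
- tub2: sealed sample tub (3 or 4 such are there): off-white upright cylinder, 52 mm diameter, 62 mm high, with a GREEN film lid, 60 to 130 g; origin at the centre of its underside, z up through the lid
- tub3: sealed sample tub (3 or 4 such are there): off-white upright cylinder, 52 mm diameter, 62 mm high, with a GREEN film lid, 60 to 130 g; origin at the centre of its underside, z up through the lid
- tub4: sealed sample tub (3 or 4 such are there): off-white upright cylinder, 52 mm diameter, 62 mm high, with a GREEN film lid, 60 to 130 g; origin at the centre of its underside, z up through the lid
- reject: reject tub: same shape and size as the sample tubs but with a RED film lid; origin at the centre of its underside
- film_roll: loose film core, a bystander: upright ring 110 mm diameter, 45 mm high; origin at the centre of its underside
- spanner: loose spanner lying on the bench, 160 mm long, a bystander; origin under its middle
- cleaner: loose bottle of cleaner, a bystander: 64 mm diameter, 150 mm high; origin at the centre of its underside
- spare_seal: loose black rubber seal ring, a bystander: 120 mm diameter, 8 mm high, lying flat; origin at the centre of its underside
Not all that is in view belongs to the job. There is more than one size of the valve; the job needs the larger.

How it is judged:
By the outcome, as a careful person would: the job done as asked, in the order asked, and still so for the second after the job is handed in, with the robot touching nothing.
Of tub1, tub2, tub3, tub4 only 3 to 4 are there at a start; the rules pass over those that are not, and their reading is None.
At some moment in a run one of tub1, tub2, tub3, tub4 may be knocked a few centimetres aside while the robot is not near it.
Once in a run the grip may slacken for a moment while it holds something.
It also fails if it takes over 208 s, if anything falls off the work surface, if the arm or the gripper's body presses on something with over 40 N, if the wrist force passes 120 N, or if a joint passes its speed limit or range.

ROBOT

A 7-joint arm with a two-finger parallel gripper is mounted at the origin on the work surface. World frame = base frame: x ahead of the robot, y to its left, z up, the work surface at z = 0. Lengths are in m, angles in rad, forces in N, time in s.
With the tool pointing down it reaches from about 0.425 to 0.825 m from the base axis. Payload 3.6 kg.
Tool frame: the origin (TCP) lies midway between the tips of the shut fingers; the grasp point (between the pads) lies tcp_to_grasp behind it (tcp_to_grasp is the distance from the TCP to the grasp point, in m); z points along the fingers, y is the line along which they close (so a half turn about z gives the same grasp; the last joint's range is limited). The gripper opens to 93 mm and grips with 3 to 60 N. Pads are 15 mm wide; open, the fingers measure 128 mm over their backs; the gripper's body (75 mm by 188 mm) begins 65 mm behind the grasp point.
Start: joints at [-1.302, 0.615, -0.013, 1.423, 0.008, 1.103, -0.04], TCP at [0.189, 0.622, 0.219] pointing down, gripper open.
Joint ranges: [-3.12, 3.12], [-0.3, 2.06], [-1.34, 1.32], [0.26, 2.42], [-1.36, 4.5], [0.01, 1.98], [-2.84, 2.84]. Speed limits (rad/s): [2.79, 2.79, 3.14, 3.14, 3.14, 3.14, 3.14].

INTERFACE

Orientations are given as a unit quaternion [x, y, z, w].
In Python, from bench import * gives the robot as it stands.
- The arm moves only by the tool servo_tool, never from a script. Its argument "series" is a list that holds one entry, the list of rows, each a list of 7 numbers: the turn, a rotation vector about the tool's x, y, z in rad, then the shift along the tool's x, y, z in cm, then the opening in per cent of the stroke, from 0 (shut) to 100 (fully open). A call has 1 to 10 rows; each row shifts and turns the commanded pose from where the row before left it, along the tool's axes as they then stand; what a row does not reach is not made up. A row lasts 1/12 s, in which the tool goes at most 41.7 mm and 7.16 degrees, less where a joint would pass 70% of its speed; a pose out of reach is approached as far as the arm can. A call with a gripper value outside its range is refused whole. The fingers move at their own pace and stop on an object; "squeeze" is the grip in N (left out, the last holds). Time passes only in rows, so rows that do not move let the fingers close. It gives the time, the measured TCP pose, the force, the opening and the grip force at its end, in the units of the state.
- observe(): the state, without advancing time (a new reading comes with each control period).
- get_image(name): name is "side" or "top"; returns a dict with "image" (480x640x3 uint8, blue, green, red), "K" (3x3 intrinsics, pixels), "R" (3x3) and "t" (3): a world point X has camera coordinates R X + t. Camera axes: x right, y down, z forward; pixel columns grow to the right and rows downward; lengths in m; the calibration is good to about 2 mm. A picture is of the moment at which its call begins. There is no depth.
- hand_in(): hands the job in; it is judged then, once.
The state is a dict: "t": time; "joints": joint angles; "dq": joint speeds; "joint_efforts": joint torques, N m; "ee_pos": TCP position; "ee_rot": TCP orientation; "contact_force": force on the tool from outside, world axes, zero at the start; "ft_torque": the same for the moment, N m; "gripper_width": finger opening in m; "finger_force": force on a finger pad.
Only numpy, scipy, OpenCV 4.12 (cv2) and the standard library are available. Lean on these libraries where they do the work, as an engineer would, in place of code of your own. Each camera call takes 0.05 s, during which the arm holds its last target. There are 200 camera calls.

## Working session

There is one attempt and no reset: what is moved stays moved. The work goes in short steps, Python scripts to look and compute and a tool call to move; the robot and the scene stay as the last step left them, time stands still between calls to the robot, and variables do not carry over. Pictures are saved under pics/ and viewed, at most 14 in all, crops included, and the job is handed in when it is done.

Besides the shell and the picture viewer there is one more tool, called after "Emit:" as name(argument=value, ...), one argument or row to a line, values as JSON. servo_tool: Moves the arm, as the interface text tells. Its arguments: {"type":"object","properties":{"series":{"type":"array"},"squeeze":{"type":"number"}},"required":["series"]}

```bash
ls; mkdir -p pics; python3 - <<'E'
from bench import *
import cv2,numpy as np
for n in("side","top"):
    d=get_image(n);cv2.imwrite(f"pics/{n}0.png",d["image"]);print(n,np.round(d["K"],1).tolist(),np.round(d["R"],4).tolist(),np.round(d["t"],4).tolist())
s=observe();print({k:np.round(v,3).tolist() for k,v in s.items()})
try: print(tcp_to_grasp)
except Exception as e: print(e)
E
```

```text
pics
side [[554.2, 0.0, 329.5], [0.0, 554.2, 243.5], [0.0, 0.0, 1.0]] [[0.9972, -0.0741, 0.0031], [-0.0531, -0.7428, -0.6674], [0.0517, 0.6654, -0.7447]] [-0.4493, 0.1007, 1.2526]
top [[571.3, 0.0, 325.9], [0.0, 571.3, 232.7], [0.0, 0.0, 1.0]] [[-0.0234, -0.9997, 0.0034], [-0.9843, 0.0224, -0.1748], [0.1747, -0.0075, -0.9846]] [0.0043, 0.4696, 1.3498]
{'t': 0.1, 'joints': [-1.301, 0.616, -0.013, 1.425, 0.008, 1.103, -0.04], 'dq': [0.002, -0.004, 0.001, -0.002, -0.001, 0.0, -0.0], 'joint_efforts': [0.001, -46.004, 0.21, -16.625, -0.061, 0.017, 0.0], 'ee_pos': [0.189, 0.621, 0.218], 'ee_rot': [0.147, 0.989, -0.001, -0.0], 'contact_force': [-0.001, 0.355, -0.197], 'ft_torque': [0.026, 0.031, 0.007], 'finger_force': 0.0, 'gripper_width': 0.093}
0.0188
```

View pics/top0.png

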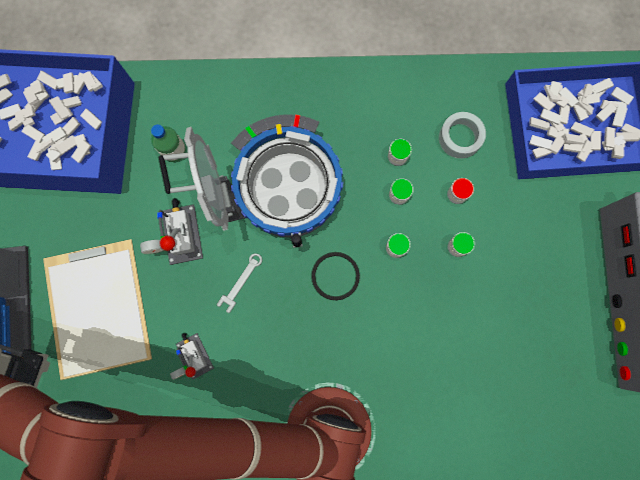

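View pics/side0.png

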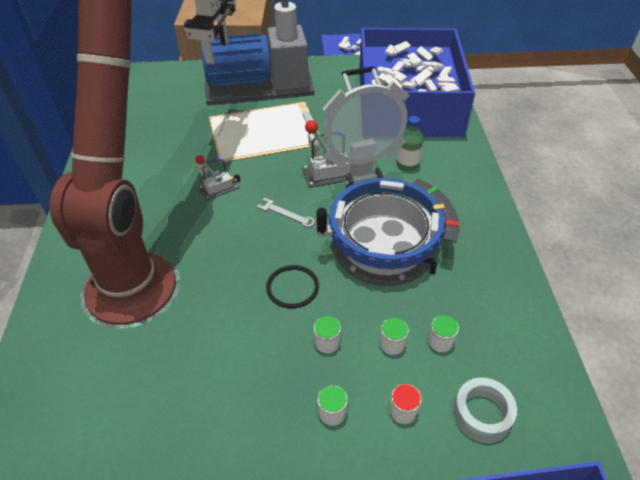

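The top view shows four green tubs at (400,150), (402,189), (398,244) and (463,243), with the reject at (461,188). The chamber is near (288,180), its handle at (296,240) and its pointer at (279,130). The big valve's knob is at (167,243). The side view agrees. Next I'll work out positions.

```bash
cat > h.py <<'E'
from bench import *
import cv2,numpy as np
from scipy.spatial.transform import Rotation as Ro
def cast(d,px,z):
    r=d["R"].T@np.linalg.solve(d["K"],[px[0],px[1],1.]);c=-d["R"].T@d["t"]
    return c+r*(z-c[2])/r[2]
def proj(d,X):
    p=d["K"]@(d["R"]@np.asarray(X,float)+d["t"]);return p[:2]/p[2]
def blobs(d,lo,hi,amin=15):
    h=cv2.cvtColor(d["image"],cv2.COLOR_BGR2HSV)
    m=cv2.inRange(h,np.array(lo),np.array(hi))
    n,l,s,c=cv2.connectedComponentsWithStats(m)
    return [(c[i],s[i]) for i in range(1,n) if s[i][4]>=amin],m
def tri(d1,p1,d2,p2):
    A=[];b=[]
    for d,p in((d1,p1),(d2,p2)):
        P=d["K"]@np.c_[d["R"],d["t"]]
        for k in(0,1):
            r=P[k]-p[k]*P[2];A.append(r[:3]);b.append(-r[3])
    return np.linalg.lstsq(np.array(A),np.array(b),rcond=None)[0]
def st():
    s=observe();r=Ro.from_quat(s["ee_rot"]).as_matrix()
    print("t",round(s["t"],2),"tcp",np.round(np.array(s["ee_pos"])*100,2),"toolx",np.round(r[:,0],3),"z",np.round(r[:,2],3),"w",round(s["gripper_width"],4),"ff",round(s["finger_force"],1),"F",np.round(s["contact_force"],1),"q",np.round(s["joints"],2));return s,r
GREEN=((50,180,120),(68,255,255))
E
python3 - <<'E'
from h import *
for n in("top","side"):
    d=get_image(n)
    for nm,lo,hi,z in(("green",*GREEN,.062),("red",(0,200,120),(5,255,255),.062),("yellow",(20,150,120),(35,255,255),.105),("blue",(100,150,80),(120,255,255),.103)):
        for c,s in blobs(d,lo,hi)[0]:
            if s[4]>3000 and nm!="blue": continue
            print(n,nm,np.round(c),s.tolist(),np.round(cast(d,c,z),3))
    # ring outer contour
    b,m=blobs(d,(100,150,80),(125,255,255))
    m[:, :200]=0;m[:,480:]=0
    cs=cv2.findContours(m,cv2.RETR_EXTERNAL,cv2.CHAIN_APPROX_NONE)[0]
    c=max(cs,key=len);P=np.array([cast(d,p,.103)[:2] for p in cv2.convexHull(c)[:,0]])
    (a,bb),r=cv2.minEnclosingCircle(P.astype(np.float32));print("ring",n,a,bb,r)
    if n=="top":print("handle?",cast(d,(296,239),.15))
    else:print("handle?",cast(d,(321,210),.15))
E
```

```text
top green [250. 131.] [246, 127, 10, 10, 49] [0.725 0.175 0.062]
top green [400. 149.] [391, 139, 20, 20, 300] [ 0.672 -0.195  0.062]
top green [402. 189.] [392, 179, 20, 20, 307] [ 0.57  -0.193  0.062]
top green [463. 243.] [453, 233, 21, 21, 321] [ 0.433 -0.334  0.062]
top green [399. 244.] [389, 234, 20, 21, 317] [ 0.435 -0.179  0.062]
top green [625. 349.] [622, 343, 6, 12, 44] [ 0.177 -0.692  0.062]
top red [296. 120.] [294, 115, 6, 12, 49] [0.751 0.06  0.062]
top red [462. 188.] [453, 179, 20, 19, 302] [ 0.568 -0.341  0.062]
top red [627. 234.] [626, 227, 4, 15, 31] [ 0.446 -0.73   0.062]
top red [167. 243.] [160, 236, 15, 14, 161] [0.45  0.374 0.062]
top red [631. 265.] [629, 258, 4, 15, 32] [ 0.372 -0.73   0.062]
top red [627. 373.] [623, 366, 8, 14, 60] [ 0.122 -0.692  0.062]
top red [190. 372.] [186, 368, 8, 9, 52] [0.148 0.314 0.062]
top yellow [279. 128.] [276, 124, 6, 10, 45] [0.715 0.102 0.105]
top yellow [175. 209.] [173, 208, 6, 4, 19] [0.522 0.344 0.105]
top yellow [622. 324.] [618, 318, 7, 13, 61] [ 0.233 -0.67   0.105]
top blue [ 69. 125.] [0, 50, 134, 144, 11415] 
[... 2578 characters left out ...]
 [ 24. 146.] [20, 140, 8, 11, 32] [-0.309  0.405  0.103]
side blue [ 37. 173.] [35, 167, 5, 11, 18] [-0.247  0.294  0.103]
side blue [ 30. 174.] [27, 171, 7, 6, 15] [-0.263  0.292  0.103]
side blue [381. 233.] [330, 178, 114, 86, 1199] [0.568 0.035 0.103]
side blue [421. 192.] [401, 181, 36, 23, 152] [0.68  0.158 0.103]
side blue [ 43. 201.] [40, 196, 8, 11, 25] [-0.206  0.191  0.103]
side blue [561. 470.] [506, 462, 100, 18, 409] [ 0.783 -0.5    0.103]
side blue [590. 475.] [584, 471, 10, 9, 26] [ 0.826 -0.51   0.103]
side blue [491. 478.] [475, 475, 30, 5, 62] [ 0.669 -0.503  0.103]
ring side 0.7287068367004395 0.931342363357544 0.4071873724460602
handle? [0.43662219 0.0680358  0.15      ]
```

```bash
python3 - <<'E'
from h import *
a=get_image("top");b=get_image("side")
cv2.imwrite("pics/c1.png",cv2.resize(a["image"][110:280,130:350],None,fx=3.6,fy=3.5,interpolation=cv2.INTER_CUBIC))
cv2.imwrite("pics/c2.png",cv2.resize(b["image"][55:285,280:480],None,fx=2.6,fy=2.6,interpolation=cv2.INTER_CUBIC))
for nm,p,q in(("gmark",(250,131),(433,189)),("rmark",(296,120),(452,223)),("ptr",(279,128),(438,207)),("knob",(167,243),(311,126)),("bar",(165,173),(357,71)),("handle",(296,239),(321,212))):
    print(nm,np.round(tri(a,p,b,q),3))
for n,d in(("top",a),("side",b)):
  for nm,lo,hi in(("knob",(0,180,100),(6,255,255)),("g",(50,150,90),(68,255,255)),("y",(20,150,120),(35,255,255))):
    print(n,nm,[(np.round(c,1).tolist(),int(s[4])) for c,s in blobs(d,lo,hi)[0]][:12])
E
```

```text
gmark [0.712 0.171 0.1  ]
rmark [0.736 0.06  0.097]
ptr [0.711 0.1   0.11 ]
knob [0.43  0.343 0.172]
bar [0.536 0.303 0.344]
handle [0.437 0.061 0.151]
top knob [([296.5, 120.0], 50), ([462.4, 188.1], 307), ([627.0, 234.5], 35), ([167.0, 242.7], 167), ([630.3, 264.9], 44), ([189.8, 371.5], 68), ([625.2, 372.6], 105)]
top g [([250.5, 131.5], 53), ([400.3, 148.6], 306), ([401.7, 188.7], 311), ([463.1, 242.8], 332), ([398.5, 243.8], 327), ([624.3, 348.3], 62)]
top y [([278.5, 128.5], 45), ([175.4, 209.1], 19), ([621.6, 324.1], 61)]
side knob [([311.4, 125.8], 58), ([199.5, 159.1], 15), ([452.2, 222.9], 33), ([406.0, 396.9], 472)]
side g [([431.9, 189.8], 22), ([326.7, 326.6], 358), ([444.8, 325.6], 359), ([394.6, 328.2], 360), ([332.0, 398.3], 476)]
side y []
```

View pics/c1.png

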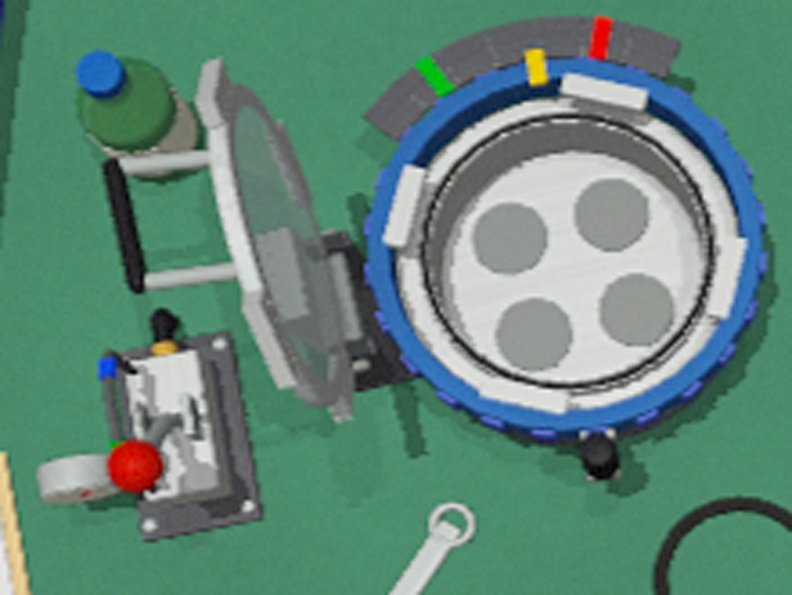

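View pics/c2.png

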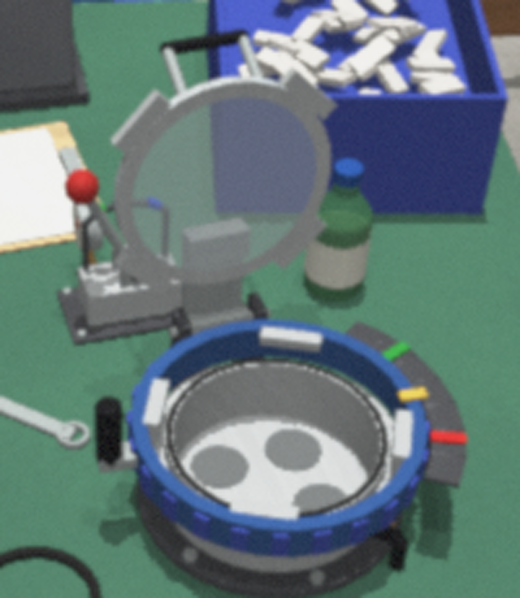

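Everything is located: chamber centre (0.587, 0.0835) with yaw about 13°, lid at about 1.64 rad, ring at about 0.47 rad, and lever knob at (0.43, 0.343) with yaw about 9°. First I'll lift and sweep round to the tubs.

Emit:
servo_tool(
  series=[
    [[0,0,0.0875,0,0,-4,100],[0,0,0.0875,0,0,-4,100],[0,0,0.0875,0,0,-4,100],[0,0,0,0,0,-4,100],[0,0,0,-2.9,-2.04,0,100],[0,0,0,-2.9,-2.04,0,100],[0,0,0,-2.9,-2.04,0,100],[0,0,0,-2.9,-2.04,0,100],[0,0,0,-2.9,-2.04,0,100],[0,0,0,-2.9,-2.04,0,100]],
  ],
  squeeze=25,
)

```text
t: 1.13
ee_pos: [0.2726, 0.4239, 0.3787]
ee_rot: [0.275, 0.961, 0.0, 0.0]
contact_force: [0.7, -0.0, 0.8]
gripper_width: 0.0933
finger_force: 0.0
```

Emit:
servo_tool(
  series=[
    [[0,0,0,-2.9,-2.04,0,100],[0,0,0,-2.9,-2.04,0,100],[0,0,0,-2.9,-1.39,0,100],[0,0,0,-2.9,-1.39,0,100],[0,0,0,-2.9,-1.39,0,100],[0,0,0,-2.9,-1.39,0,100],[0,0,0,-2.9,-1.39,0,100],[0,0,0,-2.9,-1.39,0,100],[0,0,0,-2.9,-1.39,0,100]],
  ],
)

```text
t: 1.88
ee_pos: [0.4209, 0.1689, 0.3789]
ee_rot: [0.275, 0.961, 0.0, 0.0]
contact_force: [0.6, -0.3, 0.1]
gripper_width: 0.0928
finger_force: 0.0
```

Emit:
servo_tool(
  series=[
    [[0,0,0,-1.97,-2.5,0,100],[0,0,0,-1.97,-2.5,0,100],[0,0,0,-1.97,-2.5,0,100],[0,0,0,-1.97,-2.5,0,100],[0,0,0,-1.97,-2.5,0,100],[0,0,0,-1.97,-2.5,0,100]],
  ],
)

```text
t: 2.38
ee_pos: [0.441, -0.021, 0.3789]
ee_rot: [0.275, 0.961, 0.0, 0.0]
contact_force: [0.1, -0.0, -0.5]
gripper_width: 0.0931
finger_force: 0.0
```

Emit:
servo_tool(
  series=[
    [[0,0,0,-1.6,-2.76,0,100],[0,0,0,-1.6,-2.76,2,100],[0,0,0,-1.6,-2.76,4,100],[0,0,0,-1.6,-2.76,4,100],[0,0,0,-1.6,-2.76,4,100],[0,0,0,0,0,0,100]],
  ],
)

```text
t: 2.88
ee_pos: [0.4318, -0.1651, 0.2561]
ee_rot: [0.28, 0.96, -0.002, -0.005]
contact_force: [-0.7, 0.1, 0.6]
gripper_width: 0.0933
finger_force: 0.0
```

```bash
cat >> h.py <<'E'
PADS={"A":(.6146,.1276),"B":(.543,.111),"C":(.5594,.0394),"D":(.631,.056)}
def tubs(z=.062):
    d=get_image("top");out=[]
    for c,s in blobs(d,(50,150,90),(68,255,255),100)[0]: out.append(cast(d,c,z))
    return out
def go(p):
    "tool-axis shift in cm from measured pose to TCP target p"
    s,r=st();return np.round(r.T@(np.array(p)-s["ee_pos"])*100,2)
E
python3 -c "
from h import *
print(go((.435,-.179,.029)))
print(np.round(tubs(),4))"
```

```text
t 2.88 tcp [ 43.18 -16.51  25.61] toolx [-0.843  0.537  0.009] z [-0.011 -0.001 -1.   ] w 0.0933 ff 0.0 F [-0.7  0.1  0.6] q [-0.08  0.32  0.52  1.89 -0.18  1.    1.53]
[-1.21 -0.85 22.71]
[[ 0.6721 -0.1946  0.062 ]
 [ 0.4308 -0.3386  0.062 ]]
```

Emit:
servo_tool(
  series=[
    [[0,0,0,-0.6,-0.42,3.5,100],[0,0,0,-0.6,-0.43,3.5,100],[0,0,0,0,0,3.5,100],[0,0,0,0,0,3.5,100],[0,0,0,0,0,0,100]],
  ],
)

```text
t: 3.35
ee_pos: [0.4401, -0.1716, 0.1171]
ee_rot: [0.274, 0.962, 0.001, -0.005]
contact_force: [-0.2, 0.8, 0.0]
gripper_width: 0.0933
finger_force: 0.0
```

```bash
python3 -c "
from h import *
print(go((.435,-.179,.029)))"
```

```text
t 3.35 tcp [ 44.01 -17.16  11.71] toolx [-0.849  0.528  0.01 ] z [-0.009  0.004 -1.   ] w 0.0933 ff 0.0 F [-0.2  0.8  0. ] q [ 0.04  0.52  0.42  2.04 -0.34  0.65  1.7 ]
[-0.05 -0.89  8.81]
```

Emit:
servo_tool(
  series=[
    [[0,0.01,0,0,-0.9,2.9,100],[0,0,0,0,0,2.9,100],[0,0,0,0,0,2.9,100],[0,0,0,0,0,0,100],[0,0,0,0,0,0,30],[0,0,0,0,0,0,30],[0,0,0,0,0,0,30],[0,0,0,0,0,0,30],[0,0,0,0,0,0,30],[0,0,0,0,0,0,30]],
  ],
)

```text
t: 4.18
ee_pos: [0.4375, -0.1821, 0.0349]
ee_rot: [0.275, 0.961, 0.001, -0.004]
contact_force: [-0.1, 0.0, 0.3]
gripper_width: 0.0574
finger_force: 0.0
```

```bash
python3 -c "
from h import *
print(go((.543,.111,.2)))"
```

```text
t 4.18 tcp [ 43.75 -18.21   3.49] toolx [-0.848  0.529  0.008] z [-0.007  0.005 -1.   ] w 0.0574 ff 0.0 F [-0.1  0.   0.3] q [ 0.15  0.66  0.3   2.1  -0.45  0.45  1.81]
[  6.71  30.46 -16.45]
```

Emit:
servo_tool(
  series=[
    [[0,0,0,0,0,0.6,60],[0,0,0,0,0,0,30],[0,0,0,0,0,0,30],[0,0,0,0,0,0,30],[0,0,0,0,0,0,30]],
  ],
)

```text
t: 4.6
ee_pos: [0.4367, -0.182, 0.0277]
ee_rot: [0.276, 0.961, 0.001, -0.005]
contact_force: [-0.3, 0.6, -1.0]
gripper_width: 0.0516
finger_force: 25.0
```

Emit:
servo_tool(
  series=[
    [[0,0,0,0,0,-2,30],[0,0,0,0,0,-3,30],[0,0,0,0,0,-3,30],[0,0,0,0,0,-3,30],[0,0,0,0,0,-3,30],[0,0,0,0,0,-1,30],[0,0,0,0,0,0,30]],
  ],
)

```text
t: 5.18
ee_pos: [0.4397, -0.1836, 0.1805]
ee_rot: [0.276, 0.961, 0.001, -0.002]
contact_force: [0.4, -0.2, -2.1]
gripper_width: 0.0517
finger_force: 25.0
```

```bash
python3 -c "
from h import *
print(go((.543,.111,.18)))"
```

```text
t 5.18 tcp [ 43.97 -18.36  18.05] toolx [-0.848  0.53   0.004] z [-0.003  0.003 -1.   ] w 0.0517 ff 25.0 F [ 0.4 -0.2 -2.1] q [ 0.01  0.43  0.49  1.97 -0.28  0.81  1.66]
[ 6.84 30.46  0.13]
```

Emit:
servo_tool(
  series=[
    [[0,0,0,0.68,3.05,0,30],[0,0,0,0.68,3.05,0,30],[0,0,0,0.68,3.05,0,30],[0,0,0,0.68,3.05,0,30],[0,0,0,0.68,3.05,0,30],[0,0,0,0.68,3.05,0,30],[0,0,0,0.68,3.05,0,30],[0,0,0,0.68,3.05,0,30],[0,0,0,0.68,3.05,0,30],[0,0,0,0.68,3.05,0,30]],
  ],
)

```text
t: 6.02
ee_pos: [0.5412, 0.1134, 0.1768]
ee_rot: [0.276, 0.961, 0.001, -0.006]
contact_force: [0.5, -1.2, -0.7]
gripper_width: 0.0516
finger_force: 25.0
```

Emit:
servo_tool(
  series=[
    [[0,0,0,0,0,0,30],[0,0,0,0,0,0,30]],
  ],
)

```text
t: 6.18
ee_pos: [0.5411, 0.1143, 0.1764]
ee_rot: [0.273, 0.962, 0.001, -0.007]
contact_force: [-0.2, -1.0, -1.5]
gripper_width: 0.0514
finger_force: 25.0
```

```bash
python3 -c "
from h import *
print(go((.543,.111,.042)));d=get_image('side');cv2.imwrite('pics/s1.png',d['image'][100:400,200:600])"
```

```text
t 6.18 tcp [54.11 11.43 17.64] toolx [-0.851  0.526  0.013] z [-0.012  0.005 -1.   ] w 0.0514 ff 25.0 F [-0.2 -1.  -1.5] q [-0.54  0.55  0.46  1.76 -0.31  0.91  1.07]
[-0.51 -0.15 13.44]
```

View pics/s1.png

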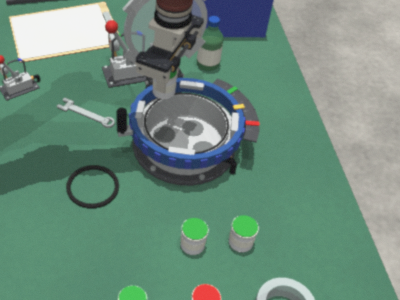

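The side view shows the tub hanging over the back-left pad, about (165,85) in the crop, clear of the ring. Lowering it now.

Emit:
servo_tool(
  series=[
    [[0,-0.013,0,-0.5,-0.15,3,30],[0,0,0,0,0,3,30],[0,0,0,0,0,3,30],[0,0,0,0,0,2.4,30],[0,0,0,0,0,1.2,30],[0,0,0,0,0,0.7,30],[0,0,0,0,0,0,30]],
  ],
)

```text
t: 6.82
ee_pos: [0.544, 0.1059, 0.0439]
ee_rot: [0.277, 0.961, -0.002, -0.0]
contact_force: [0.3, 1.1, -0.8]
gripper_width: 0.0518
finger_force: 25.0
```

```bash
python3 -c "
from h import *
print(go((.543,.111,.041)))"
```

```text
t 6.82 tcp [54.4  10.59  4.39] toolx [-0.847  0.532 -0.001] z [-0.001 -0.003 -1.   ] w 0.0518 ff 25.0 F [ 0.3  1.1 -0.8] q [-0.46  0.73  0.36  1.88 -0.42  0.61  1.17]
[0.36 0.38 0.29]
```

Emit:
servo_tool(
  series=[
    [[0,0,0,0.35,0.35,0.2,30],[0,0,0,0,0,0.15,30],[0,0,0,0,0,0,80],[0,0,0,0,0,0,80],[0,0,0,0,0,0,80],[0,0,0,0,0,0,80],[0,0,0,0,0,-2,80],[0,0,0,0,0,-3,80],[0,0,0,0,0,-3,80],[0,0,0,0,0,-3,80]],
  ],
)

```text
t: 7.65
ee_pos: [0.5439, 0.1128, 0.1534]
ee_rot: [0.276, 0.961, -0.001, 0.001]
contact_force: [0.4, 0.7, -0.2]
gripper_width: 0.0744
finger_force: 0.0
```

Emit:
servo_tool(
  series=[
    [[0,0,0,0,0,-2,80],[0,0,0,0,-3,0,80],[0,0,0,0,-3,0,80],[0,0,0,0,-3,0,80],[0,0,0,0,-3,0,80]],
  ],
)

```text
t: 8.07
ee_pos: [0.4798, 0.0103, 0.1726]
ee_rot: [0.275, 0.961, -0.0, 0.002]
contact_force: [0.7, -0.4, -0.2]
gripper_width: 0.0744
finger_force: 0.0
```

```bash
python3 -c "
from h import *
print(np.round(tubs(),4))
print(go((.570,-.193,.16)))"
```

```text
[[ 0.6719 -0.1946  0.062 ]
 [ 0.5703 -0.1932  0.062 ]
 [ 0.5393  0.1225  0.062 ]
 [ 0.4341 -0.3339  0.062 ]]
t 8.12 tcp [47.57  0.35 17.27] toolx [-0.843  0.537 -0.002] z [-0.001 -0.005 -1.   ] w 0.0746 ff 0.0 F [-3.2 -3.2  1. ] q [-0.4   0.44  0.49  1.98 -0.28  0.78  1.26]
[-18.51 -11.5    1.37]
```

Emit:
servo_tool(
  series=[
    [[0,0,0,-2.3,-1.45,0.2,100],[0,0,0,-2.3,-1.45,0.2,100],[0,0,0,-2.3,-1.45,0.2,100],[0,0,0,-2.3,-1.45,0.2,100],[0,0,0,-2.3,-1.45,0.2,100],[0,0,0,-2.3,-1.45,0.2,100],[0,0,0,-2.3,-1.45,0.2,100],[0,0,0,-2.3,-1.45,0,100],[0,0,0,0,0,0,100]],
  ],
)

```text
t: 8.87
ee_pos: [0.5762, -0.1918, 0.1591]
ee_rot: [0.279, 0.96, -0.003, 0.003]
contact_force: [-0.5, -0.5, 0.1]
gripper_width: 0.0928
finger_force: 0.0
```

```bash
python3 -c "
from h import *
print(go((.570,-.193,.028)))"
```

```text
t 8.87 tcp [ 57.62 -19.18  15.91] toolx [-0.844  0.536 -0.008] z [ 0.005 -0.008 -1.   ] w 0.0928 ff 0.0 F [-0.5 -0.5  0.1] q [ 0.01  0.64  0.45  1.64 -0.33  0.92  1.59]
[ 0.56 -0.38 13.1 ]
```

Emit:
servo_tool(
  series=[
    [[0,0.008,0,0.55,-0.4,2.5,100],[0,0,0,0,0,3,100],[0,0,0,0,0,3,100],[0,0,0,0,0,2.6,100],[0,0,0,0,0,1.5,100],[0,0,0,0,0,0.5,100],[0,0,0,0,0,0,100]],
  ],
)

```text
t: 9.45
ee_pos: [0.5672, -0.1841, 0.0265]
ee_rot: [0.275, 0.961, 0.001, -0.004]
contact_force: [-0.5, 0.5, 0.5]
gripper_width: 0.093
finger_force: 0.0
```

Emit:
servo_tool(
  series=[
    [[0,0,0,0,0,0,30],[0,0,0,0,0,0,30],[0,0,0,0,0,0,30],[0,0,0,0,0,0,30],[0,0,0,0,0,0,30],[0,0,0,0,0,0,30],[0,0,0,0,0,0,30],[0,0,0,0,0,0,30],[0,0,0,0,0,0,30]],
  ],
)

```text
t: 10.2
ee_pos: [0.5681, -0.1852, 0.0279]
ee_rot: [0.276, 0.961, 0.001, -0.002]
contact_force: [-0.9, -0.6, 3.3]
gripper_width: 0.0516
finger_force: 25.0
```

```bash
python3 -c "
from h import *
print(go((.631,.056,.18)))"
```

```text
t 10.2 tcp [ 56.81 -18.52   2.79] toolx [-0.848  0.53   0.005] z [-0.004  0.002 -1.   ] w 0.0516 ff 25.0 F [-0.9 -0.6  3.3] q [ 0.07  0.8   0.35  1.76 -0.42  0.66  1.67]
[  7.51  23.78 -15.18]
```

Emit:
servo_tool(
  series=[
    [[0,0,0,0,0,-2,30],[0,0,0,0,0,-3,30],[0,0,0,0,0,-3,30],[0,0,0,0,0,-3,30],[0,0,0,0,0,-3,30],[0,0,0,0,0,-1.2,30]],
  ],
)

```text
t: 10.7
ee_pos: [0.5704, -0.1861, 0.1836]
ee_rot: [0.276, 0.961, 0.001, 0.001]
contact_force: [-0.2, 0.5, 0.5]
gripper_width: 0.0519
finger_force: 25.0
```

Emit:
servo_tool(
  series=[
    [[0,0,0,0.9,2.64,0,30],[0,0,0,0.9,2.64,0,30],[0,0,0,0.9,2.64,0,30],[0,0,0,0.9,2.64,0,30],[0,0,0,0.9,2.64,0,30],[0,0,0,0.9,2.64,0,30],[0,0,0,0.9,2.64,0,30],[0,0,0,0.9,2.64,0,30],[0,0,0,0.9,2.64,0,30],[0,0,0,0,0,0,30]],
  ],
)

```text
t: 11.53
ee_pos: [0.6263, 0.0691, 0.1786]
ee_rot: [0.27, 0.963, 0.004, -0.004]
contact_force: [-0.5, 2.3, -1.1]
gripper_width: 0.0515
finger_force: 25.0
```

```bash
python3 -c "
from h import *
print(go((.631,.056,.041)))"
```

```text
t 11.53 tcp [62.63  6.91 17.86] toolx [-0.854  0.52   0.009] z [-0.005  0.009 -1.   ] w 0.0515 ff 25.0 F [-0.5  2.3 -1.1] q [-0.4   0.66  0.46  1.54 -0.33  1.02  1.17]
[-1.21 -0.94 13.75]
```

Emit:
servo_tool(
  series=[
    [[0,-0.008,0,-0.5,-0.7,3,30],[0,0,0,0,0,3,30],[0,0,0,0,0,3,30],[0,0,0,0,0,2.4,30],[0,0,0,0,0,1.2,30],[0,0,0,0,0,0.6,30],[0,0,0,0,0,0,30]],
  ],
)

```text
t: 12.12
ee_pos: [0.6259, 0.0503, 0.0469]
ee_rot: [0.276, 0.961, -0.001, 0.0]
contact_force: [0.0, -0.2, -0.3]
gripper_width: 0.0516
finger_force: 25.0
```

```bash
python3 -c "
from h import *
print(go((.627,.058,.041)))"
```

```text
t 12.12 tcp [62.59  5.03  4.69] toolx [-0.848  0.53  -0.001] z [ 0.    -0.002 -1.   ] w 0.0516 ff 25.0 F [ 0.  -0.2 -0.3] q [-0.34  0.81  0.39  1.67 -0.41  0.75  1.26]
[0.31 0.71 0.59]
```

Emit:
servo_tool(
  series=[
    [[0,0,0,0.3,0.7,0.4,30],[0,0,0,0,0,0.25,30],[0,0,0,0,0,0,80],[0,0,0,0,0,0,80],[0,0,0,0,0,0,80],[0,0,0,0,0,0,80],[0,0,0,0,0,-2,80],[0,0,0,0,0,-3,80],[0,0,0,0,0,-3,80],[0,0,0,0,0,-3,80]],
  ],
)

```text
t: 12.95
ee_pos: [0.6272, 0.0578, 0.1528]
ee_rot: [0.276, 0.961, -0.001, 0.001]
contact_force: [1.2, -0.7, -0.4]
gripper_width: 0.0745
finger_force: 0.0
```

Emit:
servo_tool(
  series=[
    [[0,0,0,-1,-3,-2,100],[0,0,0,-2,-3,0,100],[0,0,0,-2,-3,0,100],[0,0,0,-2,-2,0,100],[0,0,0.112,0,0,0,100],[0,0,0.112,0,0,0,100],[0,0,0.112,0,0,0,100],[0,0,0.112,0,0,0,100],[0,0,0.112,0,0,0,100],[0,0,0.112,0,0,0,100]],
  ],
)

```text
t: 13.78
ee_pos: [0.6284, -0.0723, 0.172]
ee_rot: [0.579, 0.815, 0.0, 0.002]
contact_force: [-0.2, -1.0, 0.1]
gripper_width: 0.0928
finger_force: 0.0
```

Emit:
servo_tool(
  series=[
    [[0,0,0.112,0,0,0,100],[0,0,0.112,0,0,0,100],[0,0,0.112,0,0,0,100],[0,0,0.112,0,0,0,100],[0,0,0.112,0,0,0,100],[0,0,0.112,0,0,0,100],[0,0,0.112,0,0,0,100],[0,0,0.112,0,0,0,100],[0,0,0,0,0,0,100]],
  ],
)

```text
t: 14.53
ee_pos: [0.6284, -0.072, 0.1716]
ee_rot: [0.874, 0.485, 0.001, 0.001]
contact_force: [0.3, 0.0, -0.2]
gripper_width: 0.0931
finger_force: 0.0
```

```bash
python3 -c "
from h import *
print(np.round(tubs(),4))
print(go((.672,-.1946,.16)))"
```

```text
[[ 0.6721 -0.1946  0.062 ]
 [ 0.434  -0.334   0.062 ]]
t 14.58 tcp [62.84 -7.21 17.16] toolx [ 0.525  0.851 -0.001] z [ 0.002 -0.002 -1.   ] w 0.093 ff 0.0 F [-0.4 -0.  -0.2] q [-0.39  0.78  0.89  1.56 -0.65  1.12  0.09]
[-8.13 10.14  1.2 ]
```

Emit:
servo_tool(
  series=[
    [[0,0,0,-2,2.5,0.3,100],[0,0,0,-2,2.5,0.3,100],[0,0,0,-2,2.5,0.3,100],[0,0,0,-2.1,2.6,0.3,100],[0,0,0,0,0,0,100],[0,0,0,0,0,0,100]],
  ],
)

```text
t: 15.08
ee_pos: [0.6707, -0.1976, 0.1599]
ee_rot: [0.874, 0.485, 0.0, 0.002]
contact_force: [0.4, 0.8, 0.2]
gripper_width: 0.0934
finger_force: 0.0
```

```bash
python3 -c "
from h import *
print(go((.672,-.1946,.028)))"
```

```text
t 15.08 tcp [ 67.07 -19.76  15.99] toolx [ 0.529  0.848 -0.001] z [ 0.002 -0.003 -1.   ] w 0.0934 ff 0.0 F [0.4 0.8 0.2] q [-0.14  0.88  0.84  1.35 -0.66  1.2   0.2 ]
[ 0.34 -0.09 13.19]
```

Emit:
servo_tool(
  series=[
    [[0,0,0,0.2,-0.1,2.5,100],[0,0,0,0,0,3,100],[0,0,0,0,0,3,100],[0,0,0,0,0,2.6,100],[0,0,0,0,0,1.5,100],[0,0,0,0,0,0.5,100],[0,0,0,0,0,0,100],[0,0,0,0,0,0,100]],
  ],
)

```text
t: 15.75
ee_pos: [0.6731, -0.1923, 0.0305]
ee_rot: [0.874, 0.487, 0.001, 0.002]
contact_force: [-0.0, -0.9, 1.1]
gripper_width: 0.0931
finger_force: 0.0
```

Emit:
servo_tool(
  series=[
    [[0,0,0,0,0,0,30],[0,0,0,0,0,0,30],[0,0,0,0,0,0,30],[0,0,0,0,0,0,30],[0,0,0,0,0,0,30],[0,0,0,0,0,0,30],[0,0,0,0,0,0,30],[0,0,0,0,0,0,30],[0,0,0,0,0,0,30]],
  ],
)

```text
t: 16.5
ee_pos: [0.6719, -0.1922, 0.029]
ee_rot: [0.874, 0.486, 0.001, 0.001]
contact_force: [-1.0, 1.0, 2.2]
gripper_width: 0.0518
finger_force: 25.0
```

```bash
python3 -c "
from h import *
print(go((.6146,.1276,.18)))"
```

```text
t 16.5 tcp [ 67.19 -19.22   2.9 ] toolx [ 0.527  0.85  -0.   ] z [ 0.002 -0.001 -1.   ] w 0.0518 ff 25.0 F [-1.   1.   2.2] q [-0.12  1.01  0.76  1.45 -0.77  0.99  0.28]
[ 24.14 -21.7  -15.15]
```

Emit:
servo_tool(
  series=[
    [[0,0,0,0,0,-2,30],[0,0,0,0,0,-3,30],[0,0,0,0,0,-3,30],[0,0,0,0,0,-3,30],[0,0,0,0,0,-3,30],[0,0,0,0,0,-1.2,30]],
  ],
)

```text
t: 17.0
ee_pos: [0.6733, -0.1935, 0.1857]
ee_rot: [0.874, 0.486, 0.003, 0.004]
contact_force: [0.3, 0.5, -0.6]
gripper_width: 0.0518
finger_force: 25.0
```

Emit:
servo_tool(
  series=[
    [[0,0,0,2.41,-2.17,0,30],[0,0,0,2.41,-2.17,0,30],[0,0,0,2.41,-2.17,0,30],[0,0,0,2.41,-2.17,0,30],[0,0,0,2.41,-2.17,0,30],[0,0,0,2.41,-2.17,0,30],[0,0,0,2.41,-2.17,0,30],[0,0,0,2.41,-2.17,0,30],[0,0,0,2.41,-2.17,0,30],[0,0,0,2.41,-2.17,0,30]],
  ],
)

```text
t: 17.83
ee_pos: [0.6134, 0.1289, 0.1791]
ee_rot: [0.874, 0.486, -0.0, 0.001]
contact_force: [0.1, -0.4, -0.9]
gripper_width: 0.0513
finger_force: 25.0
```

Emit:
servo_tool(
  series=[
    [[0,0,0,0,0,0,30],[0,0,0,0,0,0,30],[0,0,0,0,0,0,30]],
  ],
)

```text
t: 18.08
ee_pos: [0.614, 0.1266, 0.1795]
ee_rot: [0.874, 0.486, -0.0, 0.002]
contact_force: [-0.3, -1.1, -1.3]
gripper_width: 0.0517
finger_force: 25.0
```

```bash
python3 -c "
from h import *
print(go((.6146,.1276,.0415)))"
```

```text
t 18.08 tcp [61.4  12.66 17.95] toolx [ 0.527  0.85  -0.002] z [ 0.001 -0.003 -1.   ] w 0.0517 ff 25.0 F [-0.3 -1.1 -1.3] q [-0.73  0.78  0.92  1.56 -0.66  1.14 -0.22]
[ 0.14 -0.04 13.8 ]
```

Emit:
servo_tool(
  series=[
    [[0,0,0,0,0,3,30],[0,0,0,0,0,3,30],[0,0,0,0,0,3,30],[0,0,0,0,0,2.4,30],[0,0,0,0,0,1.2,30],[0,0,0,0,0,0.8,30],[0,0,0,0,0,0,30],[0,0,0,0,0,0,30]],
  ],
)

```text
t: 18.75
ee_pos: [0.6157, 0.1259, 0.0473]
ee_rot: [0.874, 0.486, 0.001, 0.002]
contact_force: [-0.8, -0.2, 0.1]
gripper_width: 0.0515
finger_force: 25.0
```

```bash
python3 -c "
from h import *
print(go((.6146,.1276,.0415)))"
```

```text
t 18.75 tcp [61.57 12.59  4.73] toolx [0.528 0.849 0.   ] z [ 0.004 -0.002 -1.   ] w 0.0515 ff 25.0 F [-0.8 -0.2  0.1] q [-0.67  0.92  0.8   1.67 -0.81  0.91 -0.1 ]
[ 0.08 -0.19  0.58]
```

Emit:
servo_tool(
  series=[
    [[0,0,0,0,0,0.4,30],[0,0,0,0,0,0.25,30],[0,0,0,0,0,0,80],[0,0,0,0,0,0,80],[0,0,0,0,0,0,80],[0,0,0,0,0,0,80],[0,0,0,0,0,-2,80],[0,0,0,0,0,-3,80],[0,0,0,0,0,-4,80],[0,0,0,0,0,-4,80]],
  ],
)

```text
t: 19.58
ee_pos: [0.6136, 0.1272, 0.1706]
ee_rot: [0.874, 0.486, -0.0, 0.001]
contact_force: [1.4, 0.3, 0.4]
gripper_width: 0.0745
finger_force: 0.0
```

Emit:
servo_tool(
  series=[
    [[0,0,0,-3,0.6,0,100],[0,0,0,-3.4,0.65,0,100],[0,0,0,-3.4,0.65,0,100],[0,0,0,-3.4,0.65,0,100],[0,0,0,-3.4,0.65,0,100],[0,0,0,-3.4,0.65,0,100],[0,0,0,-3.4,0.65,0,100],[0,0,0,-3.4,0.65,0,100],[0,0,0,-3.4,0.65,0,100],[0,0,0,-3.4,0.65,0,100]],
  ],
)

```text
t: 20.42
ee_pos: [0.4913, -0.1937, 0.1703]
ee_rot: [0.874, 0.486, 0.001, 0.001]
contact_force: [0.2, -0.5, 0.1]
gripper_width: 0.0928
finger_force: 0.0
```

```bash
python3 -c "
from h import *
d=get_image('top')
for c,s in blobs(d,(50,150,90),(68,255,255),100)[0]: print(np.round(cast(d,c,.062),3),np.round(cast(d,c,.074),3),s[4])
print(go((.434,-.334,.16)))"
```

```text
[0.637 0.057 0.062] [0.634 0.057 0.074] 312
[0.621 0.124 0.062] [0.618 0.123 0.074] 311
[0.545 0.115 0.062] [0.542 0.114 0.074] 321
[ 0.434 -0.334  0.062] [ 0.432 -0.331  0.074] 333
t 20.47 tcp [ 48.71 -20.29  17.18] toolx [ 0.538  0.843 -0.007] z [ 0.003 -0.01  -1.   ] w 0.0929 ff 0.0 F [-2.1 -5.   1.5] q [-0.22  0.63  0.91  1.86 -0.6   0.95  0.4 ]
[-13.9    2.57   1.29]
```

All three placed tubs are upright in the pot. Now the fourth.

Emit:
servo_tool(
  series=[
    [[0,0,0,-3.2,0.55,0.3,100],[0,0,0,-3.3,0.55,0.3,100],[0,0,0,-3.3,0.55,0.3,100],[0,0,0,-3.3,0.55,0.3,100],[0,0,0,0,0,0,100],[0,0,0,0,0,0,100],[0,0,0,0,0,0,100]],
  ],
)

```text
t: 21.05
ee_pos: [0.442, -0.3146, 0.158]
ee_rot: [0.874, 0.486, 0.001, 0.001]
contact_force: [1.0, 1.0, 0.4]
gripper_width: 0.0929
finger_force: 0.0
```

```bash
python3 -c "
from h import *
print(go((.434,-.334,.028)))"
```

```text
t 21.05 tcp [ 44.2  -31.46  15.8 ] toolx [0.527 0.85  0.001] z [ 0.003 -0.001 -1.   ] w 0.0929 ff 0.0 F [1.  1.  0.4] q [ 0.06  0.65  0.85  1.83 -0.61  0.94  0.63]
[-2.09  0.31 13.  ]
```

Emit:
servo_tool(
  series=[
    [[0,0,0,-2.1,0.3,2,100],[0,0,0,0,0,3,100],[0,0,0,0,0,3,100],[0,0,0,0,0,2.6,100],[0,0,0,0,0,1.5,100],[0,0,0,0,0,0.8,100],[0,0,0,0,0,0,100],[0,0,0,0,0,0,100]],
  ],
)

```text
t: 21.72
ee_pos: [0.4344, -0.3343, 0.0294]
ee_rot: [0.873, 0.487, 0.001, 0.001]
contact_force: [-0.2, -0.3, 1.3]
gripper_width: 0.093
finger_force: 0.0
```

Emit:
servo_tool(
  series=[
    [[0,0,0,0,0,0,30],[0,0,0,0,0,0,30],[0,0,0,0,0,0,30],[0,0,0,0,0,0,30],[0,0,0,0,0,0,30],[0,0,0,0,0,0,30],[0,0,0,0,0,0,30],[0,0,0,0,0,0,30],[0,0,0,0,0,0,30]],
  ],
)

```text
t: 22.47
ee_pos: [0.4333, -0.3348, 0.0292]
ee_rot: [0.874, 0.486, 0.001, 0.001]
contact_force: [-1.0, 0.7, 2.6]
gripper_width: 0.0518
finger_force: 25.0
```

```bash
python3 -c "
from h import *
print(go((.5594,.0394,.18)))"
```

```text
t 22.47 tcp [ 43.33 -33.48   2.92] toolx [0.527 0.85  0.   ] z [ 0.002 -0.001 -1.   ] w 0.0518 ff 25.0 F [-1.   0.7  2.6] q [ 0.21  0.82  0.67  1.92 -0.8   0.69  0.82]
[ 38.44  -8.98 -15.1 ]
```

Emit:
servo_tool(
  series=[
    [[0,0,0,0,0,-2,30],[0,0,0,0,0,-3,30],[0,0,0,0,0,-3,30],[0,0,0,0,0,-3,30],[0,0,0,0,0,-3,30],[0,0,0,0,0,-1.2,30]],
  ],
)

```text
t: 22.97
ee_pos: [0.4341, -0.3365, 0.1847]
ee_rot: [0.874, 0.486, 0.002, 0.004]
contact_force: [0.1, 0.1, -1.3]
gripper_width: 0.0518
finger_force: 25.0
```

Emit:
servo_tool(
  series=[
    [[0,0,0,3.2,-0.75,0,30],[0,0,0,3.2,-0.75,0,30],[0,0,0,3.2,-0.75,0,30],[0,0,0,3.2,-0.75,0,30],[0,0,0,3.2,-0.75,0,30],[0,0,0,3.2,-0.75,0,30],[0,0,0,3.2,-0.75,0,30],[0,0,0,3.2,-0.75,0,30],[0,0,0,3.2,-0.75,0,30],[0,0,0,3.2,-0.75,0,30]],
  ],
)

```text
t: 23.8
ee_pos: [0.538, -0.0212, 0.1799]
ee_rot: [0.874, 0.486, 0.0, 0.001]
contact_force: [1.0, -0.4, -0.6]
gripper_width: 0.0516
finger_force: 25.0
```

Emit:
servo_tool(
  series=[
    [[0,0,0,3.2,-0.75,0,30],[0,0,0,3.2,-0.75,0,30],[0,0,0,0,0,0,30],[0,0,0,0,0,0,30]],
  ],
)

```text
t: 24.13
ee_pos: [0.559, 0.042, 0.1792]
ee_rot: [0.872, 0.489, -0.0, 0.001]
contact_force: [-0.8, -0.6, -0.8]
gripper_width: 0.0518
finger_force: 25.0
```

```bash
python3 -c "
from h import *
print(go((.5594,.0394,.0415)))"
```

```text
t 24.13 tcp [55.9   4.2  17.92] toolx [ 0.522  0.853 -0.001] z [ 0.    -0.002 -1.   ] w 0.0518 ff 25.0 F [-0.8 -0.6 -0.8] q [-0.67  0.68  0.94  1.76 -0.63  1.03 -0.05]
[-0.18  0.15 13.77]
```

Emit:
servo_tool(
  series=[
    [[0,0,0,-0.15,0.1,3,30],[0,0,0,0,0,3,30],[0,0,0,0,0,3,30],[0,0,0,0,0,2.4,30],[0,0,0,0,0,1.2,30],[0,0,0,0,0,0.7,30],[0,0,0,0,0,0,30],[0,0,0,0,0,0,30]],
  ],
)

```text
t: 24.8
ee_pos: [0.5602, 0.0361, 0.0486]
ee_rot: [0.874, 0.486, 0.001, 0.002]
contact_force: [0.4, -0.4, -0.5]
gripper_width: 0.0518
finger_force: 25.0
```

```bash
python3 -c "
from h import *
print(go((.5594,.0394,.0415)))"
```

```text
t 24.8 tcp [56.02  3.61  4.86] toolx [0.528 0.849 0.   ] z [ 0.004 -0.002 -1.   ] w 0.0518 ff 25.0 F [ 0.4 -0.4 -0.5] q [-0.56  0.84  0.77  1.87 -0.82  0.78  0.11]
[ 0.24 -0.25  0.71]
```

Emit:
servo_tool(
  series=[
    [[0,0,0,0.2,-0.2,0.4,30],[0,0,0,0,0,0.3,30],[0,0,0,0,0,0,80],[0,0,0,0,0,0,80],[0,0,0,0,0,0,80],[0,0,0,0,0,0,80],[0,0,0,0,0,-3,80],[0,0,0,0,0,-4,80],[0,0,0,0,0,-4,80],[0,0,0,0,0,-4,80]],
  ],
)

```text
t: 25.63
ee_pos: [0.5581, 0.0398, 0.1925]
ee_rot: [0.874, 0.486, 0.0, 0.001]
contact_force: [0.5, 0.2, 0.8]
gripper_width: 0.0743
finger_force: 0.0
```

Emit:
servo_tool(
  series=[
    [[0,0,0,0,0,-1,70],[0,0,0,-1.14,-2.88,0,70],[0,0,0,-1.14,-2.88,0,70],[0,0,0,-1.14,-2.88,0,70],[0,0,0,-1.14,-2.88,0,70],[0,0,0,0,0,0,70],[0,0,0,0,0,0,70]],
  ],
)

```text
t: 26.22
ee_pos: [0.4353, 0.0628, 0.2003]
ee_rot: [0.874, 0.486, 0.001, 0.0]
contact_force: [0.4, -0.2, 0.4]
gripper_width: 0.0652
finger_force: 0.0
```

```bash
python3 -c "
from h import *
print(go((.437,.0615,.113)))
d=get_image('side');cv2.imwrite('pics/s2.png',cv2.resize(d['image'][150:300,270:480],None,fx=3,fy=3))"
```

```text
t 26.22 tcp [43.53  6.28 20.03] toolx [0.527 0.85  0.001] z [ 0.002 -0.    -1.   ] w 0.0652 ff 0.0 F [ 0.4 -0.2  0.4] q [-0.91  0.49  1.05  2.04 -0.54  0.92 -0.12]
[-0.03  0.2   8.73]
```

View pics/s2.png

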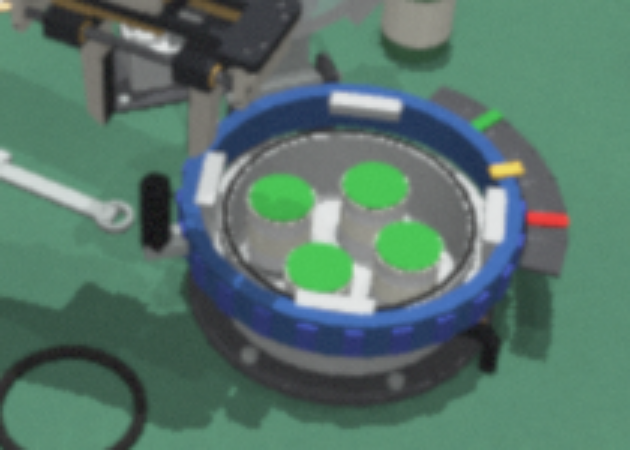

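All four green tubs stand in the pot, and the gripper is above the ring handle, which is at (157,210) in the crop. I'll lower and grip it.

Emit:
servo_tool(
  series=[
    [[0,0,0,0,0.2,2,70],[0,0,0,0,0,3,70],[0,0,0,0,0,2.5,70],[0,0,0,0,0,1.2,70],[0,0,0,0,0,0,70],[0,0,0,0,0,0,70]],
  ],
)

```text
t: 26.77
ee_pos: [0.4398, 0.06, 0.1132]
ee_rot: [0.874, 0.486, 0.0, 0.002]
contact_force: [-0.3, -0.7, -0.1]
gripper_width: 0.0651
finger_force: 0.0
```

Emit:
servo_tool(
  series=[
    [[0,0,0,0,0,0,5],[0,0,0,0,0,0,5],[0,0,0,0,0,0,5],[0,0,0,0,0,0,5],[0,0,0,0,0,0,5],[0,0,0,0,0,0,5],[0,0,0,0,0,0,5],[0,0,0,0,0,0,5]],
  ],
)

```text
t: 27.43
ee_pos: [0.4361, 0.0625, 0.1133]
ee_rot: [0.874, 0.487, -0.001, -0.002]
contact_force: [-3.7, 3.2, 5.0]
gripper_width: 0.0237
finger_force: 25.0
```

```bash
python3 -c "
from h import *
s,r=st();c=np.array([.587,.0835]);v=np.array(s['ee_pos'])[:2]-c
print(np.hypot(*v),np.degrees(np.arctan2(v[1],v[0])))
"
```

```text
t 27.43 tcp [43.61  6.25 11.33] toolx [0.526 0.85  0.   ] z [-0.003  0.002 -1.   ] w 0.0237 ff 25.0 F [-3.7  3.2  5. ] q [-0.77  0.61  0.88  2.14 -0.73  0.73  0.05]
0.15238562483187618 -172.06354071428115
```

Emit:
servo_tool(
  series=[
    [[0,0,-0.0482,-0.553,0.482,0,5],[0,0,-0.0482,-0.553,0.482,0,5],[0,0,-0.0482,-0.553,0.482,0,5],[0,0,-0.0482,-0.553,0.482,0,5],[0,0,-0.0482,-0.553,0.482,0,5],[0,0,-0.0482,-0.553,0.482,0,5],[0,0,-0.0482,-0.553,0.482,0,5]],
  ],
)

```text
t: 28.02
ee_pos: [0.4522, 0.014, 0.1133]
ee_rot: [0.779, 0.627, 0.0, -0.001]
contact_force: [-2.2, 4.0, 2.7]
gripper_width: 0.0233
finger_force: 25.0
```

Emit:
servo_tool(
  series=[
    [[0,0,-0.0482,-0.553,0.482,0,5],[0,0,-0.0482,-0.553,0.482,0,5],[0,0,-0.0482,-0.553,0.482,0,5],[0,0,0,0,0,0,5],[0,0,0,0,0,0,5]],
  ],
)

```text
t: 28.43
ee_pos: [0.465, -0.0062, 0.1133]
ee_rot: [0.733, 0.681, 0.0, 0.001]
contact_force: [0.6, 0.9, -2.5]
gripper_width: 0.0239
finger_force: 25.0
```

```bash
cat >> h.py <<'E'
def ring():
    "pointer & mark angles about chamber centre"
    c=np.array([.587,.0835]);out={}
    s=observe();v=np.array(s['ee_pos'])[:2]-c;out["handle r,ang"]=np.hypot(*v),np.degrees(np.arctan2(v[1],v[0]))%360
    for n,key in(("top","top"),):
        d=get_image(n)
        for nm,lo,hi,z in(("gmark",(50,150,90),(68,255,255),.098),("rmark",(0,180,100),(6,255,255),.098),("ptr",(20,130,110),(35,255,255),.105)):
            for p,st_ in blobs(d,lo,hi,10)[0]:
                X=cast(d,p,z)[:2]-c
                if .115<np.hypot(*X)<.17 and X[0]>.07: out[nm]=np.hypot(*X),np.degrees(np.arctan2(X[1],X[0])),int(st_[4])
    return out
E
python3 -c "
from h import *
st();print(ring())
"
```

```text
t 28.43 tcp [46.5  -0.62 11.33] toolx [ 0.073  0.997 -0.001] z [ 0.002 -0.001 -1.   ] w 0.0239 ff 25.0 F [ 0.6  0.9 -2.5] q [-0.52  0.58  0.72  2.08 -0.61  0.69  0.53]
{'handle r,ang': (np.float64(0.1514116364564089), np.float64(216.34865711430842)), 'gmark': (np.float64(0.15480111332577862), np.float64(34.913792285175866), 40), 'rmark': (np.float64(0.1530102717452943), np.float64(-9.357966145861218), 51), 'ptr': (np.float64(0.1276098025203901), np.float64(35.31330238395658), 48)}
```

Emit:
servo_tool(
  series=[
    [[0,0,0,0,0,0,65],[0,0,0,0,0,0,65],[0,0,0,0,0,0,65],[0,0,0,0,0,0,65],[0,0,0,0,0,-3,65],[0,0,0,0,0,-4,65],[0,0,0.11,0,0,-4,65],[0,0,0.11,0,0,-4,65],[0,0,0.11,0,0,-4,65],[0,0,0.11,0,0,-4,65]],
  ],
)

```text
t: 29.32
ee_pos: [0.4642, -0.0066, 0.3458]
ee_rot: [0.865, 0.502, 0.001, 0.001]
contact_force: [0.8, -0.6, 1.2]
gripper_width: 0.06
finger_force: 0.0
```

Emit:
servo_tool(
  series=[
    [[0,0,0.11,0,0,-4,43],[0,0,0.11,0,0,-4,43],[0,0,0.11,0,0,0,43],[0,0,0.11,0,0,0,43],[0,0,0.11,0,0,0,43],[0,0,0.11,0,0,0,43],[0,0,0.11,0,0,0,43],[0,0,0.064,0,0,0,43],[0,0,0,0,0,0,43]],
  ],
)

```text
t: 30.07
ee_pos: [0.4644, -0.0063, 0.4236]
ee_rot: [0.994, 0.111, 0.001, 0.001]
contact_force: [0.7, -1.1, 0.2]
gripper_width: 0.0398
finger_force: 0.0
```

```bash
python3 -c "
from h import *
print(go((.536,.303,.42)));print(ring())
a=get_image('top');b=get_image('side')
cv2.imwrite('pics/b1.png',np.hstack([cv2.resize(a['image'][130:230,140:240],None,fx=4,fy=4),cv2.resize(b['image'][40:140,310:410],None,fx=4,fy=4)]))"
```

```text
t 30.07 tcp [46.44 -0.63 42.36] toolx [0.976 0.22  0.002] z [ 0.003 -0.002 -1.   ] w 0.0398 ff 0.0 F [ 0.7 -1.1  0.2] q [-0.92  0.35  1.28  1.57 -0.33  1.48 -0.97]
[ 13.78 -28.6    0.33]
{'handle r,ang': (np.float64(0.151968591062298), np.float64(216.2275258754383)), 'gmark': (np.float64(0.1548575356476963), np.float64(34.96549101490661), 41), 'ptr': (np.float64(0.1276098025203901), np.float64(35.31330238395658), 48)}
```

View pics/b1.png

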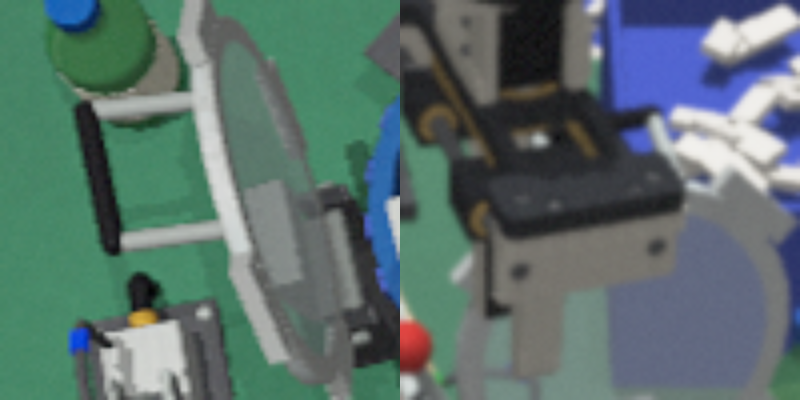

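The crop shows the bar's ends at (85,108) and (112,245), about full-image (161,157) and (168,191), which agrees with the estimate. I'll move above it.

Emit:
servo_tool(
  series=[
    [[0,0,0,1.38,-2.86,0,43],[0,0,0,1.38,-2.86,0,43],[0,0,0,1.38,-2.86,0,43],[0,0,0,1.38,-2.86,0,43],[0,0,0,1.38,-2.86,0,43],[0,0,0,1.38,-2.86,0,43]],
  ],
)

```text
t: 30.72
ee_pos: [0.5074, 0.1813, 0.4234]
ee_rot: [0.994, 0.112, 0.001, 0.001]
contact_force: [0.7, -0.2, 0.6]
gripper_width: 0.0398
finger_force: 0.0
```

Emit:
servo_tool(
  series=[
    [[0,0,0,1.38,-2.86,0,43],[0,0,0,1.38,-2.86,0,43],[0,0,0,1.38,-2.86,0,43],[0,0,0,1.38,-2.86,0,43],[0,0,0,0,0,0,43],[0,0,0,0,0,0,43]],
  ],
)

```text
t: 31.22
ee_pos: [0.5357, 0.3056, 0.4218]
ee_rot: [0.993, 0.114, 0.0, 0.002]
contact_force: [0.0, -0.9, 1.1]
gripper_width: 0.0398
finger_force: 0.0
```

```bash
python3 -c "
from h import *
print(go((.536,.303,.325)))"
```

```text
t 31.22 tcp [53.57 30.56 42.18] toolx [0.974 0.227 0.001] z [ 0.001 -0.004 -1.   ] w 0.0398 ff 0.0 F [ 0.  -0.9  1.1] q [-1.08  0.65  1.17  1.15 -0.59  1.68 -1.41]
[-0.04  0.22  9.68]
```

Emit:
servo_tool(
  series=[
    [[0,0,0,0,0.1,2,43],[0,0,0,0,0,2.5,43],[0,0,0,0,0,2.5,43],[0,0,0,0,0,1.6,43],[0,0,0,0,0,0.8,43],[0,0,0,0,0,0,43]],
  ],
)

```text
t: 31.72
ee_pos: [0.5354, 0.3012, 0.328]
ee_rot: [0.994, 0.111, -0.0, 0.001]
contact_force: [-0.4, -0.0, -1.2]
gripper_width: 0.0397
finger_force: 0.0
```

Emit:
servo_tool(
  series=[
    [[0,0,0,0,0,0,2],[0,0,0,0,0,0,2],[0,0,0,0,0,0,2],[0,0,0,0,0,0,2],[0,0,0,0,0,0,2],[0,0,0,0,0,0,2]],
  ],
)

```text
t: 32.22
ee_pos: [0.5363, 0.305, 0.3307]
ee_rot: [0.994, 0.113, 0.002, -0.001]
contact_force: [-1.3, 5.5, 5.2]
gripper_width: 0.0115
finger_force: 25.0
```

```bash
python3 -c "
from h import *
st()"
```

```text
t 32.22 tcp [53.63 30.5  33.07] toolx [0.974 0.225 0.005] z [ 0.004  0.003 -1.   ] w 0.0115 ff 25.0 F [-1.3  5.5  5.2] q [-1.12  0.69  1.16  1.36 -0.63  1.47 -1.35]
```

Emit:
servo_tool(
  series=[
    [[0,0,0,0,0,0,40],[0,0,0,0,-0.1,0,40],[0,0,0,0,-0.1,0,40],[0,0,0,0,0,0.4,40],[0,0,0,0,0,0.4,40],[0,0,0,0,0,0,40]],
  ],
)

```text
t: 32.72
ee_pos: [0.5353, 0.3036, 0.3199]
ee_rot: [0.994, 0.111, -0.0, 0.002]
contact_force: [0.6, 0.0, 0.1]
gripper_width: 0.0369
finger_force: 0.0
```

Emit:
servo_tool(
  series=[
    [[0,0,0,0,0,0,2],[0,0,0,0,0,0,2],[0,0,0,0,0,0,2],[0,0,0,0,0,0,2],[0,0,0,0,0,0,2],[0,0,0,0,0,0,2]],
  ],
)

```text
t: 33.22
ee_pos: [0.5358, 0.3046, 0.3215]
ee_rot: [0.994, 0.112, 0.001, 0.001]
contact_force: [-0.5, 1.7, 0.9]
gripper_width: 0.0112
finger_force: 25.0
```

```bash
python3 -c "
from h import *
st();d=get_image('side')
cv2.imwrite('pics/b2.png',cv2.resize(d['image'][20:170,280:430],None,fx=3.5,fy=3.5))"
```

```text
t 33.22 tcp [53.58 30.46 32.15] toolx [0.975 0.222 0.002] z [ 0.003 -0.001 -1.   ] w 0.0112 ff 25.0 F [-0.5  1.7  0.9] q [-1.12  0.7   1.15  1.38 -0.63  1.46 -1.34]
```

View pics/b2.png

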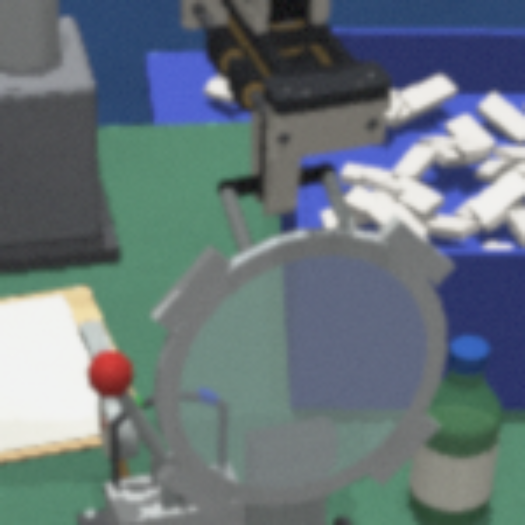

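```bash
python3 -c "
import numpy as np
ph=np.radians(np.r_[106.9,np.linspace(104,16,22),np.array([14,12.4])]);p=26.38*np.c_[np.cos(ph),np.sin(ph)]
a=np.round(p,2);d=np.round(np.diff(a,axis=0),2)
print([[float(x),float(-y)] for x,y in d]); print(a[::10])"
```

```text
[[1.29, -0.36], [1.89, -0.39], [1.91, -0.26], [1.92, -0.12], [1.93, 0.02], [1.92, 0.16], [1.91, 0.31], [1.88, 0.44], [1.84, 0.58], [1.79, 0.71], [1.74, 0.84], [1.67, 0.96], [1.59, 1.09], [1.51, 1.19], [1.42, 1.31], [1.33, 1.4], [1.21, 1.5], [1.1, 1.58], [0.99, 1.66], [0.86, 1.73], [0.73, 1.79], [0.6, 1.83], [0.24, 0.89], [0.16, 0.72]]
[[-7.67 25.24]
 [10.61 24.15]
 [24.03 10.89]]
```

Emit:
servo_tool(
  series=[
    [[0,0,0,0,1.29,-0.36,2],[0,0,0,0,1.89,-0.39,2],[0,0,0,0,1.91,-0.26,2],[0,0,0,0,1.92,-0.12,2],[0,0,0,0,1.93,0.02,2]],
  ],
  squeeze=30,
)

```text
t: 33.68
ee_pos: [0.5555, 0.2188, 0.3335]
ee_rot: [0.994, 0.113, 0.001, -0.002]
contact_force: [0.0, 4.1, 0.5]
gripper_width: 0.0114
finger_force: 30.0
```

```bash
cat >> h.py <<'E'
def lid():
    s,r=st();h=np.array([.5533,.2297]);u=np.array([.225,-.974]);x=np.array([.974,.225])
    g=np.array(s["ee_pos"])-.0188*np.array([0,0,-1]);uu=(g[:2]-h)@u;zz=g[2]-.0855
    print("u",uu,"z",zz,"R",np.hypot(uu,zz),"lid deg",np.degrees(np.arctan2(zz,uu))-12.03,"x'",(g[:2]-h)@x)
E
python3 -c "
from h import *
lid()"
```

```text
t 33.68 tcp [55.55 21.88 33.35] toolx [0.974 0.225 0.003] z [ 0.003  0.004 -1.   ] w 0.0114 ff 30.0 F [0.  4.1 0.5] q [-1.01  0.65  1.15  1.42 -0.6   1.45 -1.21]
u 0.011053880492332146 z 0.2667587521484383 R 0.2669876778462457 lid deg 75.59714974819985 x' -0.00033963739471642063
```

Tracking well: radius 0.267 m, force 4 N. I'll continue the arc.

Emit:
servo_tool(
  series=[
    [[0,0,0,0,1.92,0.16,2],[0,0,0,0,1.91,0.31,2],[0,0,0,0,1.88,0.44,2],[0,0,0,0,1.84,0.58,2],[0,0,0,0,1.79,0.71,2],[0,0,0,0,1.74,0.84,2],[0,0,0,0,1.67,0.96,2],[0,0,0,0,1.59,1.09,2]],
  ],
)

```text
t: 34.35
ee_pos: [0.5873, 0.0772, 0.2821]
ee_rot: [0.994, 0.112, 0.001, -0.001]
contact_force: [0.1, 2.2, 1.3]
gripper_width: 0.0108
finger_force: 30.0
```

```bash
python3 -c "
from h import *
lid()"
```

```text
t 34.35 tcp [58.73  7.72 28.21] toolx [0.975 0.222 0.002] z [ 0.002  0.001 -1.   ] w 0.0108 ff 30.0 F [0.1 2.2 1.3] q [-0.76  0.67  1.1   1.52 -0.61  1.32 -0.94]
u 0.15613899970759051 z 0.2154289890282896 R 0.26606209151894955 lid deg 42.03608548413732 x' -0.0011799424359946946
```

Emit:
servo_tool(
  series=[
    [[0,0,0,0,1.51,1.19,2],[0,0,0,0,1.42,1.31,2],[0,0,0,0,1.33,1.4,2],[0,0,0,0,1.21,1.5,2],[0,0,0,0,1.1,1.58,2]],
  ],
)

```text
t: 34.77
ee_pos: [0.6016, 0.0134, 0.2118]
ee_rot: [0.994, 0.112, 0.001, -0.001]
contact_force: [-1.3, 2.9, 1.4]
gripper_width: 0.0113
finger_force: 30.0
```

```bash
python3 -c "
from h import *
lid()"
```

```text
t 34.77 tcp [60.16  1.34 21.18] toolx [0.975 0.222 0.001] z [ 0.001  0.002 -1.   ] w 0.0113 ff 30.0 F [-1.3  2.9  1.4] q [-0.62  0.74  1.03  1.6  -0.67  1.2  -0.79]
u 0.2215908193763692 z 0.14511827277227013 R 0.2648807360385003 lid deg 21.190507829201458 x' -0.0016106634026629156
```

Emit:
servo_tool(
  series=[
    [[0,0,0,0,0.99,1.66,2],[0,0,0,0,0.86,1.73,2],[0,0,0,0,0.73,1.79,2],[0,0,0,0,0.4,1.2,2],[0,0,0,0,0.2,0.63,2],[0,0,0,0,0.24,0.89,2],[0,0,0,0,0.16,0.72,2],[0,0,0,0,0,0.2,2],[0,0,0,0,0,0,2]],
  ],
)

```text
t: 35.52
ee_pos: [0.6096, -0.0199, 0.1274]
ee_rot: [0.994, 0.112, 0.001, -0.002]
contact_force: [-8.0, 7.8, 16.6]
gripper_width: 0.0111
finger_force: 30.0
```

```bash
python3 -c "
from h import *
lid();print(ring())"
```

```text
t 35.52 tcp [60.96 -1.99 12.74] toolx [0.975 0.223 0.002] z [ 0.001  0.004 -1.   ] w 0.0111 ff 30.0 F [-8.   7.8 16.6] q [-0.52  0.83  0.95  1.67 -0.77  1.05 -0.66]
u 0.2558084725159949 z 0.06066388890654027 R 0.26290317995077883 lid deg 1.311002963334385 x' -0.001361630122047508
{'handle r,ang': (np.float64(0.10587204856432328), np.float64(282.3088889901046)), 'gmark': (np.float64(0.1550639821299248), np.float64(34.85993013843798), 39), 'ptr': (np.float64(0.127880031268874), np.float64(35.329699743834375), 47)}
```

Emit:
servo_tool(
  series=[
    [[0,0,0,0,0,-0.1,35],[0,0,0,0,0,0,35],[0,0,0,0,0,0,35],[0,0,0,0,0,0,35],[0,0,0,0,0,-3,35],[0,0,0,0,0,-3,0],[0,0,0,0,0,0,0],[0,0,0,0,0,0,0],[0,0,0,0,0,0,0],[0,0,0,0,0,0,0]],
  ],
)

```text
t: 36.4
ee_pos: [0.6096, -0.0219, 0.1838]
ee_rot: [0.994, 0.111, 0.0, 0.001]
contact_force: [0.4, -0.5, -0.4]
gripper_width: 0.004
finger_force: 0.0
```

```bash
python3 -c "
from h import *
lid();print(ring())
d=get_image('side');cv2.imwrite('pics/l1.png',cv2.resize(d['image'][140:300,270:480],None,fx=3.5,fy=3.5))"
```

```text
t 36.4 tcp [60.96 -2.19 18.38] toolx [ 0.975  0.221 -0.   ] z [ 0.    -0.002 -1.   ] w 0.004 ff 0.0 F [ 0.4 -0.5 -0.4] q [-0.54  0.78  1.    1.61 -0.7   1.15 -0.72]
u 0.2577570095765081 z 0.11711893822016682 R 0.2831175050674955 lid deg 12.405970244982841 x' -0.0018214454888851109
{'handle r,ang': (np.float64(0.10782761271140734), np.float64(282.0771201525921)), 'gmark': (np.float64(0.1550639821299248), np.float64(34.85993013843798), 39), 'ptr': (np.float64(0.127880031268874), np.float64(35.329699743834375), 47)}
```

View pics/l1.png

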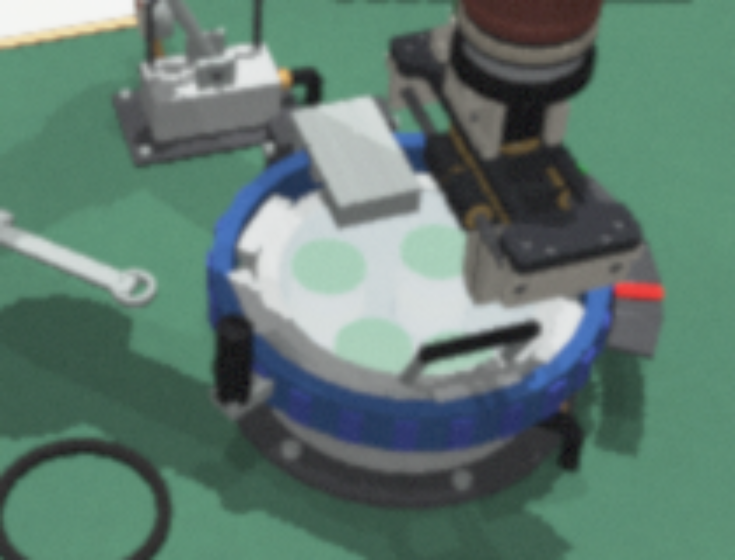

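The lid looks shut, lying inside the ring with its bar at (480,340). I'll press on the bar to confirm it is seated.

Emit:
servo_tool(
  series=[
    [[0,0,0,0,0,2,0],[0,0,0,0,0,1.2,0],[0,0,0,0,0,0.4,0],[0,0,0,0,0,0.3,0],[0,0,0,0,0,0,0],[0,0,0,0,0,0,0]],
  ],
)

```text
t: 37.0
ee_pos: [0.6088, -0.0213, 0.1467]
ee_rot: [0.994, 0.112, -0.001, -0.001]
contact_force: [-3.9, 2.2, 6.3]
gripper_width: 0.0002
finger_force: 3.3
```

Emit:
servo_tool(
  series=[
    [[0,0,0,0,0,0.2,0],[0,0,0,0,0,0,0]],
  ],
)

```text
t: 37.17
ee_pos: [0.6089, -0.0214, 0.1465]
ee_rot: [0.994, 0.112, -0.0, -0.001]
contact_force: [-7.0, 2.8, 13.3]
gripper_width: 0.0003
finger_force: 7.4
```

Emit:
servo_tool(
  series=[
    [[0,0,0,0,0,0.2,0],[0,0,0,0,0,0,0],[0,0,0,0,0,0,0]],
  ],
)

```text
t: 37.42
ee_pos: [0.6089, -0.0214, 0.1463]
ee_rot: [0.994, 0.112, 0.0, -0.002]
contact_force: [-9.3, 3.5, 22.5]
gripper_width: 0.0004
finger_force: 11.4
```

Emit:
servo_tool(
  series=[
    [[0,0,0,0,0,-2,0],[0,0,0,0,0,-3,0],[0,0,0,0,0,-2,0],[0,0,0,-3.45,-1.18,0,60],[0,0,0,-3.45,-1.18,0,60],[0,0,0,-3.45,-1.18,0,60],[0,0,0,-3.45,-1.18,0,60],[0,0,-0.11,0,0,0,60],[0,0,-0.11,0,0,0,60],[0,0,-0.11,0,0,0,60]],
  ],
)

```text
t: 38.25
ee_pos: [0.4643, -0.0061, 0.2118]
ee_rot: [0.961, 0.276, 0.001, 0.001]
contact_force: [1.1, 0.6, -0.1]
gripper_width: 0.0426
finger_force: 0.0
```

Emit:
servo_tool(
  series=[
    [[0,0,-0.11,0,0,0,60],[0,0,-0.11,0,0,0,60],[0,0,-0.11,0,0,0,60],[0,0,-0.11,0,0,0,60],[0,0,-0.11,0,0,0,60],[0,0,-0.11,0,0,0,60],[0,0,-0.11,0,0,0,60],[0,0,-0.11,0,0,0,60],[0,0,-0.11,0,0,0,60],[0,0,0,0,0,0,60]],
  ],
)

```text
t: 39.08
ee_pos: [0.465, -0.0069, 0.2119]
ee_rot: [0.716, 0.698, 0.0, 0.001]
contact_force: [0.1, -0.2, 0.4]
gripper_width: 0.0556
finger_force: 0.0
```

```bash
python3 -c "
from h import *
print(go((.4643,-.006,.113)));print(ring())"
```

```text
t 39.08 tcp [46.5  -0.69 21.19] toolx [ 0.026  1.    -0.001] z [ 0.002 -0.001 -1.   ] w 0.0556 ff 0.0 F [ 0.1 -0.2  0.4] q [-0.56  0.41  0.74  1.96 -0.35  0.9   0.34]
[ 0.1  -0.09  9.89]
{'handle r,ang': (np.float64(0.15187387634563324), np.float64(216.52905157473148)), 'gmark': (np.float64(0.1550639821299248), np.float64(34.85993013843798), 39), 'rmark': (np.float64(0.1530102717452943), np.float64(-9.357966145861218), 51), 'ptr': (np.float64(0.1276098025203901), np.float64(35.31330238395658), 48)}
```

Emit:
servo_tool(
  series=[
    [[0,0,0,0.1,-0.1,2.5,60],[0,0,0,0,0,3,60],[0,0,0,0,0,3,60],[0,0,0,0,0,1.4,60],[0,0,0,0,0,0,60],[0,0,0,0,0,0,60]],
  ],
)

```text
t: 39.63
ee_pos: [0.4642, -0.006, 0.1125]
ee_rot: [0.718, 0.697, -0.0, 0.001]
contact_force: [0.1, 0.6, -0.1]
gripper_width: 0.0561
finger_force: 0.0
```

Emit:
servo_tool(
  series=[
    [[0,0,0,0,0,0,5],[0,0,0,0,0,0,5],[0,0,0,0,0,0,5],[0,0,0,0,0,0,5],[0,0,0,0,0,0,5],[0,0,0,0,0,0,5],[0,0,0,0,0,0,5],[0,0,0,0,0,0,5]],
  ],
)

```text
t: 40.3
ee_pos: [0.4652, -0.0056, 0.1133]
ee_rot: [0.717, 0.697, 0.001, 0.002]
contact_force: [1.1, 0.7, 4.1]
gripper_width: 0.0238
finger_force: 30.0
```

Emit:
servo_tool(
  series=[
    [[0,0,0.0535,0.658,-0.478,0,5],[0,0,0.0535,0.658,-0.478,0,5],[0,0,0.0535,0.658,-0.478,0,5],[0,0,0.0535,0.658,-0.478,0,5],[0,0,0.0535,0.658,-0.478,0,5],[0,0,0.0535,0.658,-0.478,0,5],[0,0,0.0535,0.658,-0.478,0,5]],
  ],
)

```text
t: 40.88
ee_pos: [0.4409, 0.0435, 0.1133]
ee_rot: [0.835, 0.55, 0.001, 0.003]
contact_force: [-0.2, -4.2, 4.0]
gripper_width: 0.0234
finger_force: 30.0
```

```bash
python3 -c "
from h import *
st();print(ring())"
```

```text
t 40.88 tcp [44.09  4.35 11.33] toolx [ 0.395  0.919 -0.003] z [ 0.005 -0.005 -1.   ] w 0.0234 ff 30.0 F [-0.2 -4.2  4. ] q [-0.65  0.56  0.73  2.14 -0.61  0.66  0.11]
{'handle r,ang': (np.float64(0.15146834299469514), np.float64(195.3185908077002)), 'gmark': (np.float64(0.15093294718271572), np.float64(34.98353805585356), 56), 'rmark': (np.float64(0.15208784434306422), np.float64(-9.296180875387902), 55), 'ptr': (np.float64(0.1285563682356018), np.float64(15.379334600432852), 48)}
```

Emit:
servo_tool(
  series=[
    [[0,0,0.0535,0.658,-0.478,0,5],[0,0,0.0535,0.658,-0.478,0,5],[0,0,0.0535,0.658,-0.478,0,5],[0,0,0.0535,0.658,-0.478,0,5],[0,0,0.0535,0.658,-0.478,0,5],[0,0,0.0535,0.658,-0.478,0,5],[0,0,0.0535,0.658,-0.478,0,5],[0,0,0,0,0,0,5],[0,0,0,0,0,0,5]],
  ],
)

```text
t: 41.68
ee_pos: [0.4357, 0.1024, 0.1133]
ee_rot: [0.922, 0.386, 0.0, 0.0]
contact_force: [-4.3, 1.7, 10.5]
gripper_width: 0.0236
finger_force: 30.0
```

```bash
python3 -c "
from h import *
st();print(ring())"
```

```text
t 41.68 tcp [43.57 10.24 11.33] toolx [0.701 0.713 0.001] z [ 0.001  0.    -1.   ] w 0.0236 ff 30.0 F [-4.3  1.7 10.5] q [-0.84  0.61  0.86  2.13 -0.71  0.72 -0.29]
{'handle r,ang': (np.float64(0.15243837828610862), np.float64(172.87151082585478)), 'gmark': (np.float64(0.15119891644892294), np.float64(34.78563796742778), 53), 'rmark': (np.float64(0.1535934739335763), np.float64(-9.418559274479126), 47), 'ptr': (np.float64(0.12806764139232696), np.float64(-6.110543693218161), 47)}
```

Emit:
servo_tool(
  series=[
    [[0,0,0.029,0.355,-0.257,0,5],[0,0,0.029,0.355,-0.257,0,5],[0,0,0,0,0,0,5],[0,0,0,0,0,0,5]],
  ],
)

```text
t: 42.07
ee_pos: [0.4367, 0.1101, 0.1133]
ee_rot: [0.933, 0.36, -0.0, 0.0]
contact_force: [-3.9, -2.2, 11.6]
gripper_width: 0.0237
finger_force: 30.0
```

```bash
python3 -c "
from h import *
st();print(ring())"
```

```text
t 42.07 tcp [43.67 11.01 11.33] toolx [ 0.741  0.671 -0.001] z [ 0.    -0.001 -1.   ] w 0.0237 ff 30.0 F [-3.9 -2.2 11.6] q [-0.87  0.62  0.87  2.12 -0.72  0.73 -0.35]
{'handle r,ang': (np.float64(0.15259084829057287), np.float64(169.96695812293993)), 'gmark': (np.float64(0.15176557408956334), np.float64(34.85523417373913), 51), 'rmark': (np.float64(0.15585643886423345), np.float64(-9.321772899902973), 41), 'ptr': (np.float64(0.12825077483427288), np.float64(-8.955398621828465), 44)}
```

Emit:
servo_tool(
  series=[
    [[0,0,0.007,0.1,-0.07,0,5],[0,0,0,0,0,0,5],[0,0,0,0,0,0,5],[0,0,0,0,0,0,60],[0,0,0,0,0,0,60],[0,0,0,0,0,0,60],[0,0,0,0,0,0,60],[0,0,0,0,0,0,60]],
  ],
)

```text
t: 42.78
ee_pos: [0.4381, 0.112, 0.1124]
ee_rot: [0.934, 0.357, 0.001, 0.001]
contact_force: [-0.4, 0.1, 0.0]
gripper_width: 0.0518
finger_force: 0.0
```

```bash
python3 -c "
from h import *
st();print(ring())
d=get_image('top');cv2.imwrite('pics/r1.png',cv2.resize(d['image'][105:255,220:350],None,fx=4,fy=4,interpolation=cv2.INTER_CUBIC))"
```

```text
t 42.78 tcp [43.81 11.2  11.24] toolx [0.745 0.667 0.   ] z [ 0.002 -0.002 -1.   ] w 0.0518 ff 0.0 F [-0.4  0.1  0. ] q [-0.87  0.62  0.87  2.12 -0.73  0.73 -0.36]
{'handle r,ang': (np.float64(0.15155405957831503), np.float64(169.1759799890062)), 'gmark': (np.float64(0.15176557408956334), np.float64(34.85523417373913), 51), 'rmark': (np.float64(0.15567706639536347), np.float64(-9.468020070135966), 38), 'ptr': (np.float64(0.12822349900388666), np.float64(-9.055595772473438), 44)}
```

View pics/r1.png

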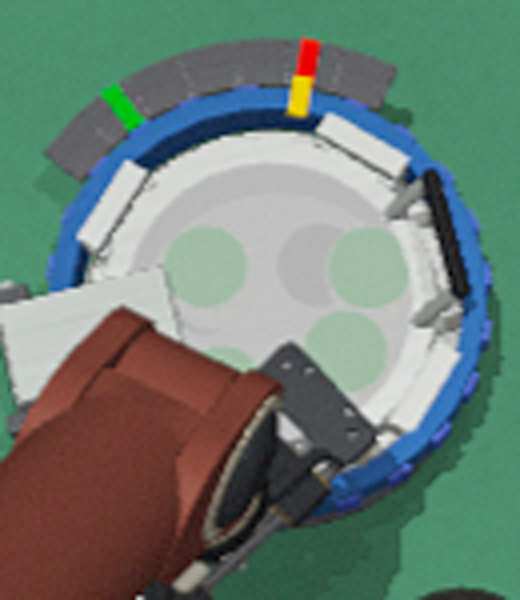

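The yellow pointer at (300,95) lines up with the red mark at (308,58), radially in line, and the lid is closed over four tubs. On to the valve.

Emit:
servo_tool(
  series=[
    [[0,0,0,0,0,-3,60],[0,0,0,0,0,-4,60],[0,0,0,0,0,-4,60],[0,0,0,0,0,-2,60],[0,0,0.115,0,0,0,0],[0,0,0.115,0,0,0,0],[0,0,0.115,0,0,0,0],[0,0,0.115,0,0,0,0],[0,0,0.116,0,0,0,0],[0,0,0,0,0,0,0]],
  ],
)

```text
t: 43.72
ee_pos: [0.4377, 0.1121, 0.2422]
ee_rot: [0.997, 0.076, 0.001, 0.001]
contact_force: [0.4, -0.5, 0.0]
gripper_width: 0.02
finger_force: 0.0
```

```bash
python3 -c "
from h import *
print(go((.36,.332,.24)))
a=get_image('top');b=get_image('side')
for n,d in(('top',a),('side',b)):
  for c,s in blobs(d,(0,180,100),(6,255,255),15)[0]: print(n,np.round(c,1),s[4],np.round(cast(d,c,.164),3))
print(ring())"
```

```text
t 43.72 tcp [43.77 11.21 24.22] toolx [0.989 0.151 0.002] z [ 0.002 -0.003 -1.   ] w 0.02 ff 0.0 F [ 0.4 -0.5  0. ] q [-1.12  0.53  1.25  1.95 -0.57  1.08 -1.04]
[ -4.37 -22.91   0.15]
top [296.7 118.9] 41 [0.715 0.055 0.164]
top [462.4 188. ] 310 [ 0.543 -0.315  0.164]
top [627.2 233.8] 31 [ 0.43  -0.674  0.164]
top [167.  242.8] 169 [0.433 0.346 0.164]
top [630.8 264.7] 35 [ 0.361 -0.674  0.164]
top [189.9 371.5] 77 [0.155 0.29  0.164]
top [625.3 372.6] 99 [ 0.131 -0.636  0.164]
side [199.4 159. ] 25 [0.162 0.244 0.164]
side [452.  222.8] 32 [ 0.708 -0.004  0.164]
side [406. 397.] 471 [ 0.546 -0.387  0.164]
{'handle r,ang': (np.float64(0.15191678692265143), np.float64(169.16337711214808)), 'gmark': (np.float64(0.15172724680243418), np.float64(34.930531318277986), 51), 'rmark': (np.float64(0.15561770553595358), np.float64(-9.36523878179565), 42), 'ptr': (np.float64(0.12806955661391634), np.float64(-9.005365643867123), 45)}
```

Emit:
servo_tool(
  series=[
    [[0,0,0,-0.55,-2.86,0,0],[0,0,0,-0.55,-2.86,0,0],[0,0,0,-0.55,-2.86,0,0],[0,0,0,-0.55,-2.86,0,0],[0,0,0,-0.55,-2.86,0,0],[0,0,0,-0.55,-2.86,0,0],[0,0,0,-0.55,-2.86,0,0],[0,0,0,-0.55,-2.86,0,0],[0,0,0,0,0,0,0],[0,0,0,0,0,0,0]],
  ],
)

```text
t: 44.7
ee_pos: [0.3587, 0.3329, 0.2416]
ee_rot: [0.997, 0.08, 0.001, 0.001]
contact_force: [0.1, 0.4, 0.4]
gripper_width: 0.0006
finger_force: 0.0
```

```bash
python3 -c "
from h import *
print(go((.362,.334,.15)))"
```

```text
t 44.7 tcp [35.87 33.29 24.16] toolx [0.987 0.159 0.002] z [ 0.002 -0.003 -1.   ] w 0.0006 ff 0.0 F [0.1 0.4 0.4] q [-1.56  0.61  1.26  1.86 -0.64  1.15 -1.48]
[ 0.33 -0.08  9.16]
```

Emit:
servo_tool(
  series=[
    [[0,0,0,0,0,3,0],[0,0,0,0,0,3,0],[0,0,0,0,0,2.2,0],[0,0,0,0,0,0.9,0],[0,0,0,0,0,0,0],[0,0,0,1.5,0,0,0],[0,0,0,1.5,0,0,0],[0,0,0,1,0,0,0],[0,0,0,0,0,0,0]],
  ],
)

```text
t: 45.45
ee_pos: [0.4025, 0.3371, 0.1529]
ee_rot: [0.997, 0.076, 0.004, 0.0]
contact_force: [-0.6, -0.5, -0.6]
gripper_width: 0.0008
finger_force: 0.0
```

Emit:
servo_tool(
  series=[
    [[0,0,0,1,0,0,0],[0,0,0,1,0,0,0],[0,0,0,1,0,0,0],[0,0,0,0.5,0,0,0]],
  ],
)

```text
t: 45.78
ee_pos: [0.4209, 0.3416, 0.1501]
ee_rot: [0.997, 0.078, -0.016, 0.0]
contact_force: [-29.6, -4.1, 22.4]
gripper_width: 0.0003
finger_force: 15.3
```

```bash
python3 -c "
from h import *
st()
b=get_image('side');cv2.imwrite('pics/v1.png',cv2.resize(b['image'][70:220,240:440],None,fx=3.5,fy=3.5))"
```

```text
t 45.78 tcp [42.09 34.16 15.01] toolx [ 0.987  0.155 -0.032] z [-0.032 -0.003 -0.999] w 0.0003 ff 15.3 F [-29.6  -4.1  22.4] q [-1.33  0.78  1.08  1.82 -0.79  1.08 -1.35]
```

View pics/v1.png

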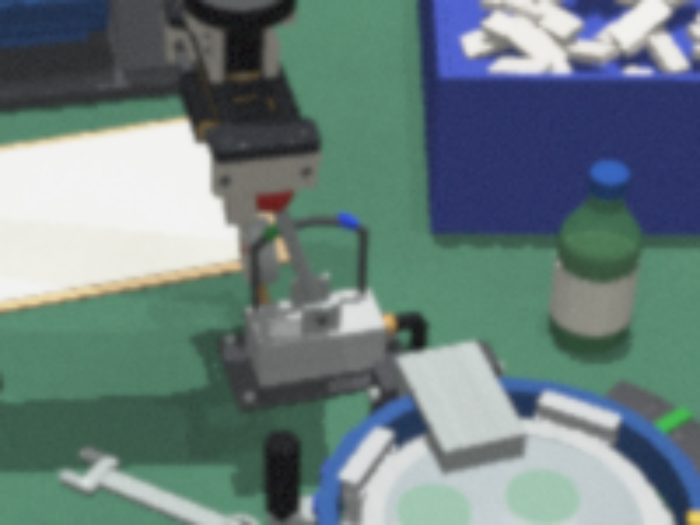

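The side view shows the fingers behind the knob at about (270,200) in the crop. The knob is starting to move but is held down by friction, so I'll follow its arc upward.

Emit:
servo_tool(
  series=[
    [[0,0,0,0.3,0,-0.5,0],[0,0,0,0.8,0,-0.3,0],[0,0,0,1,0,-0.2,0],[0,0,0,1,0,-0.1,0]],
  ],
)

```text
t: 46.17
ee_pos: [0.4586, 0.3483, 0.1612]
ee_rot: [0.997, 0.078, -0.006, -0.0]
contact_force: [-3.8, 1.6, 0.4]
gripper_width: 0.0006
finger_force: 1.4
```

```bash
python3 -c "
from h import *
st()"
```

```text
t 46.17 tcp [45.86 34.83 16.12] toolx [ 0.988  0.155 -0.012] z [-0.012 -0.001 -1.   ] w 0.0006 ff 1.4 F [-3.8  1.6  0.4] q [-1.27  0.8   1.08  1.73 -0.78  1.12 -1.36]
```

Emit:
servo_tool(
  series=[
    [[0,0,0,1,0,0.1,0],[0,0,0,1,0,0.2,0],[0,0,0,1,0,0.3,0],[0,0,0,0.8,0,0.3,0],[0,0,0,0,0,0,0],[0,0,0,0,0,0,0]],
  ],
)

```text
t: 46.67
ee_pos: [0.5026, 0.3527, 0.1528]
ee_rot: [0.997, 0.076, 0.001, 0.001]
contact_force: [0.2, -0.4, 0.0]
gripper_width: 0.0005
finger_force: 0.0
```

```bash
python3 -c "
from h import *
st();b=get_image('side');a=get_image('top')
for n,d in(('top',a),('side',b)):
  for c,s in blobs(d,(0,180,100),(6,255,255),10)[0]: print(n,np.round(c,1),s[4],np.round(cast(d,c,.162),3))
"
```

```text
t 46.67 tcp [50.26 35.27 15.28] toolx [0.988 0.152 0.002] z [ 0.002 -0.003 -1.   ] w 0.0005 ff 0.0 F [ 0.2 -0.4  0. ] q [-1.2   0.85  1.05  1.63 -0.8   1.14 -1.36]
top [296.6 119.1] 40 [0.715 0.056 0.162]
top [462.4 188.1] 305 [ 0.543 -0.316  0.162]
top [626.4 234.9] 56 [ 0.428 -0.674  0.162]
top [629.9 265.2] 62 [ 0.36  -0.673  0.162]
top [190.1 371.7] 68 [0.154 0.29  0.162]
top [625.  372.8] 116 [ 0.13  -0.636  0.162]
side [350.  123.6] 17 [0.529 0.36  0.162]
side [452.4 222.8] 32 [ 0.71  -0.002  0.162]
side [406.  396.9] 472 [ 0.546 -0.386  0.162]
```

The force fell to zero, so the lever has snapped into the notch. Retreating and checking the result.

Emit:
servo_tool(
  series=[
    [[0,0,0,-1.5,0,0,0],[0,0,0,-3,0,0,0],[0,0,0,-3,0,-1,0],[0,0,0,-3,0,-3,0],[0,0,0,-2,0,-4,0],[0,0,0,0,0,-4,0],[0,0,0,0,0,-3,0],[0,0,0,0,0,0,0],[0,0,0,0,0,0,0]],
  ],
)

```text
t: 47.52
ee_pos: [0.3804, 0.3349, 0.3015]
ee_rot: [0.997, 0.077, 0.002, -0.001]
contact_force: [0.0, 0.5, -0.9]
gripper_width: 0.0004
finger_force: 0.0
```

```bash
python3 -c "
from h import *
st();print(ring());b=get_image('side');a=get_image('top')
for n,d in(('top',a),('side',b)):
  for c,s in blobs(d,(0,180,100),(6,255,255),10)[0]: print(n,np.round(c,1),s[4],np.round(cast(d,c,.1615),3))
  for c,s in blobs(d,(50,60,60),(75,255,255),10)[0][:0]: pass
cv2.imwrite('pics/f.png',np.hstack([a['image'][100:330,100:500],b['image'][80:440,200:560][::1,:][:230]]))
cv2.imwrite('pics/f2.png',b['image'])"
```

```text
t 47.52 tcp [38.04 33.49 30.15] toolx [0.988 0.153 0.005] z [ 0.005  0.002 -1.   ] w 0.0004 ff 0.0 F [ 0.   0.5 -0.9] q [-1.53  0.56  1.26  1.72 -0.56  1.27 -1.56]
{'handle r,ang': (np.float64(0.32543902695758126), np.float64(129.41859496877328)), 'gmark': (np.float64(0.1517286816888815), np.float64(34.81454647217903), 50), 'rmark': (np.float64(0.15562873310368094), np.float64(-9.369989613682845), 40), 'ptr': (np.float64(0.12822349900388666), np.float64(-9.055595772473438), 44)}
top [296.7 119. ] 40 [0.716 0.055 0.161]
top [462.4 188.1] 306 [ 0.543 -0.316  0.161]
top [160.4 198.2] 164 [0.535 0.364 0.161]
top [626.2 234.5] 65 [ 0.429 -0.673  0.161]
top [629.8 265.3] 66 [ 0.36  -0.673  0.161]
top [190.  371.5] 74 [0.155 0.29  0.161]
top [625.  372.8] 115 [ 0.13  -0.636  0.161]
side [351.  120.5] 69 [0.533 0.373 0.162]
side [199.4 158.3] 20 [0.161 0.25  0.162]
side [452.6 222.9] 33 [ 0.71  -0.002  0.162]
side [406. 397.] 475 [ 0.547 -0.386  0.161]
```

View pics/f2.png

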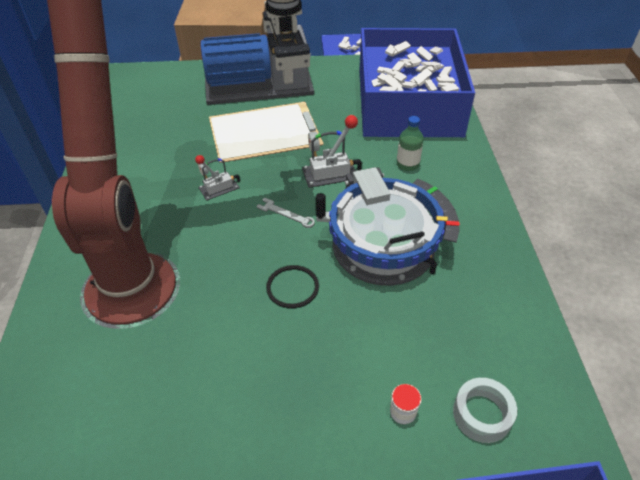

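View pics/f.png

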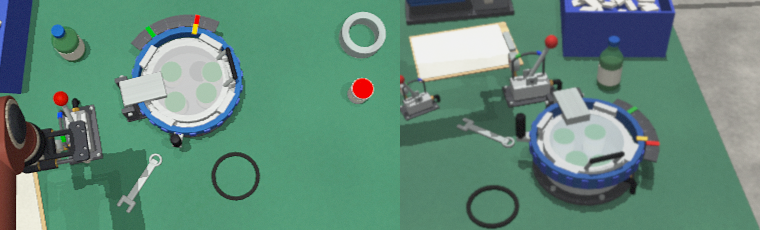

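The knob has moved 104 mm and sits in the blue notch at (351,121). The pointer is at the red mark, the lid is shut over four tubs, and the reject and the other loose items haven't moved.

```bash
python3 -c "
from bench import *
print(hand_in())"
```

```text
the job is handed in; nothing more can be done
None
```

I handed the job in; final pictures show all four green-lidded tubs in the chamber, the lid shut, the ring at the red locked mark (within about 0.4°), the valve lever in the vacuum notch, and the reject and other items not moved.

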